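Make up the oil-change kit and the wheel kit

TASK

Make up two job kits from the stock in the middle of the bench. Oil-change kit, in the short wide blue tray: stand the taller oil filter upright in the narrower bay, and put both funnels mouth-down in the square bay, the small one first and the large one nested over it with a light touch, seated but not pushed hard enough to jam; wheel kit, in the long narrow blue tray: stand the largest loose socket upright in the short bay and lay the extension bar in the long bay. Leave the two smaller sockets and the shorter filter where they stand, and let go of everything.

Things in the scene. Friction and masses are not known exactly. Their poses are not given: they have to be found in the camera images.
- oil_tray: short wide blue tray, fixed, outer 222 (x) x 133 (y) x 24 mm, floor and walls 4 mm. A cross wall 20 mm high parts the square funnel bay, inside x -107 to +18 mm (centre -44.5), from the narrower filter bay, x +22 to +107 mm (centre +64.5); both y -62.5 to +62.5 mm. Origin: centre of its underside; x along its length. Left or right of the stock, turned up to 0.25 rad
- wheel_tray: long narrow blue tray, fixed, outer 262 (x) x 88 (y) x 22 mm, floor and walls 4 mm. A cross wall 18 mm high parts the long bay, inside x -127 to +48 mm (centre -39.5), from the short bay, x +52 to +127 mm (centre +89.5); both y -40 to +40 mm. Origin: centre of its underside; x along its length. On the other side of the stock, turned up to 0.25 rad
- funnel_large: large white funnel, mouth down: mouth 100 mm across, collar 6 mm high, cone to 27 mm across at 43 mm height, spout up, 27 to 20 mm across, top at 90 mm (bore 22 to 15 mm); 60 g. Origin: centre of the mouth at its lower rim; z up the spout. Over the small funnel it seats cone on cone, its mouth 8 mm above the small one's; 5 N is plenty, a contact force over 40 N jams them
- funnel_small: small white plastic funnel standing mouth down: straight collar 82 mm across and 20 mm high, cone narrowing to 22 mm across at 50 mm height, then a slightly tapered spout pointing up, 18 to 13 mm across, top at 80 mm. About 50 g. Origin: centre of the mouth, at its lower rim; z axis along the spout (up)
- filter_tall: taller spin-on oil filter, a grey-painted can 60 mm across (62 at the seam in the lowest 8 mm), 80 mm high, fluted round its top edge, standing on its seal; about 0.4 kg. Origin: centre of its underside; z up its axis
- filter_short: shorter oil filter, the same make of can 60 mm across but only 52 mm high, standing; not wanted, leave it. Origin: centre of its underside
- socket_large: largest of three loose black impact sockets standing on their narrow drive end with the hexagon opening up: 48 mm across over its upper half (40 mm below), 62 mm high, about 0.38 kg. Origin: centre of its underside; z up its axis
- socket_medium: medium impact socket, 38 mm across, 54 mm high, standing; not wanted, leave it. Origin: centre of its underside
- socket_small: small impact socket, 28 mm across, 46 mm high, standing; not wanted, leave it. Origin: centre of its underside
- extension_bar: bright steel extension bar lying on the bench, 152 mm long along its x axis: round female end 22 mm across at -x, shank 16 mm across from -49 to +38 mm, hexagon collar 22 mm over its flats (it does not roll) and 12.7 mm square drive at +x; about 0.24 kg. Origin: on its axis at mid-length, 11 mm above whatever it lies on
Not all that is in view belongs to the job. What is shaped like the socket_large but pink or purple is not meant.

How it is judged:
By the outcome, as a careful person would: the job done as asked, in the order asked, and still so for the second after the job is handed in, with the robot touching nothing.
It also fails if it takes over 134 s, if anything falls off the work surface, if the arm or the gripper's body presses on something with over 40 N, if the wrist force passes 120 N, or if a joint passes its speed limit or range.

ROBOT

A 7-joint arm with a two-finger parallel gripper is mounted at the origin on the work surface. World frame = base frame: x ahead of the robot, y to its left, z up, the work surface at z = 0. Lengths are in m, angles in rad, forces in N, time in s.
With the tool pointing down it reaches from about 0.425 to 1.025 m from the base axis. Payload 9.4 kg.
Tool frame: the origin (TCP) lies at the very end of the fingers, on their centre line; the grasp point (between the pads) lies 19 mm behind it; y points along the fingers, z is the direction in which the jaws open and shut, and the axes are right-handed (so a half turn about y gives the same grasp; the last joint's range is limited). The gripper opens to 93 mm and grips with 3 to 60 N. Pads are 15 mm wide; open, the fingers measure 128 mm over their backs; the gripper's body (75 mm by 188 mm) begins 65 mm behind the grasp point.
Start: joints at [1.187, 0.599, -0.003, 1.599, 0.002, 0.943, -0.08], TCP at [0.219, -0.691, 0.219] pointing down, gripper open.
Joint ranges: [-2.57, 2.57], [-0.35, 1.97], [-1.29, 1.29], [0.11, 2.56], [-1.05, 4.19], [0.11, 1.86], [-2.63, 2.63]. Speed limits (rad/s): [2.22, 2.22, 3.01, 3.01, 3.14, 3.14, 3.14].

INTERFACE

Orientations are given as a 3x3 rotation matrix whose columns are the frame's x, y, z axes.
In Python, from rig import env, optics, ticket gives the robot as it stands. The module is installed in compiled form; this text tells all that it offers.
- The arm moves only by the tool step_arm, never from a script. Its argument "series" is a list of rows, each an object of numbers: "dx", "dy", "dz": the shift along the world's x, y, z in m; "ax", "ay", "az": the turn, a rotation vector about the world's x, y, z in degrees. In form: [{"dx": .., "dy": .., "dz": .., "ax": .., "ay": .., "az": ..}, ...]. A call has 1 to 8 rows; each row shifts and turns the pose as measured when the row begins; what a row does not reach is not made up. A row lasts 1/8 s, in which the tool goes at most 62.5 mm and 10.7 degrees, less where a joint would pass 70% of its speed; a pose out of reach is approached as far as the arm can. A call with a gripper value outside its range is refused whole. "fingers" is the gripper's target within -1 to 1 (fully open at 1, half-way at 0, shut at -1), set as the call begins (left out, the last holds). The fingers move at their own pace and stop on an object; "newtons" is the grip in N (left out, the last holds). Time passes only in rows, so rows that do not move let the fingers close. It gives the time, the measured TCP pose, the force and the opening at its end, in the units of the state.
- env.read_state(): the state, without advancing time (a new reading comes with each control period).
- optics.get_image(name): name is "scene" or "side" or "wrist"; returns a dict with "image" (384x512x3 uint8, red, green, blue), "K" (3x3 intrinsics, pixels), "R" (3x3) and "t" (3): a world point X has camera coordinates R X + t; the wrist camera has in their place "T_tool_cam" (4x4, takes a point from camera to tool coordinates, whose origin is the TCP and whose axes are the tool frame's). Camera axes: x right, y down, z forward; pixel columns grow to the right and rows downward; lengths in m; the calibration is good to about 2 mm. The wrist camera is an equidistant fisheye: a pixel r from the principal point sees the ray r / f radians off the axis. A picture is of the moment at which its call begins: read the wrist's pose just before it. There is no depth.
- ticket.sign_off(): hands the job in, once; it reports no verdict.
The state is a dict: "time": time; "joints": joint angles; "joint_velocities": joint speeds; "effort": joint torques, N m; "tcp_pos": TCP position; "tcp_rot": TCP orientation; "contact_force": force on the tool from outside, world axes, zero at the start; "torque": the same for the moment, N m; "finger_gap": finger opening in m.
Only numpy, scipy, OpenCV 4.12 (cv2) and the standard library are available. Lean on these libraries where they do the work, as an engineer would, in place of code of your own. Each camera call takes 0.05 s, during which the arm holds its last target.

## Working session

There is one attempt and no reset: what is moved stays moved. The work goes in short steps, Python scripts to look and compute and a tool call to move; the robot and the scene stay as the last step left them, time stands still between calls to the robot, and variables do not carry over. Pictures are saved under pics/ and viewed, and the job is handed in when it is done.

Besides the shell and the picture viewer there is one more tool, called after ">>>" as a command line: name --argument value ..., lists and objects as JSON in quotes. step_arm: Moves the arm, as the interface text tells. Its arguments: {"type":"object","properties":{"series":{"type":"array","items":{"type":"object","properties":{"dx":{"type":"number"},"dy":{"type":"number"},"dz":{"type":"number"},"ax":{"type":"number"},"ay":{"type":"number"},"az":{"type":"number"}}}},"fingers":{"type":"number"},"newtons":{"type":"number"}},"required":["series"]}

```bash
mkdir -p pics; ls; python3 - <<'E'
from rig import env, optics
import cv2,json
s=env.read_state(); print(s)
for n in ["scene","side","wrist"]:
    d=optics.get_image(n); cv2.imwrite(f"pics/{n}0.png",d["image"][:,:,::-1]); print(n,{k:(v.tolist() if hasattr(v,'tolist') else v) for k,v in d.items() if k!="image"})
E
```

```text
pics
{'time': 0.0, 'joints': array([ 1.18727662,  0.60012811, -0.00257352,  1.60009408,  0.00178409,
        0.94291006, -0.07982827]), 'joint_velocities': array([ 0.00066893,  0.0007635 , -0.00069432, -0.00065007, -0.00107856,
       -0.00110667,  0.00078735]), 'effort': array([ 8.37328935e-05, -7.65068364e+01,  1.49800278e+00, -2.52349806e+01,
       -5.24074829e-02,  1.69984176e-02,  1.74869188e-04]), 'tcp_pos': array([ 0.21883316, -0.69068683,  0.21777015]), 'tcp_rot': array([[-9.53285056e-01, -5.69388596e-04,  3.02071644e-01],
       [-3.02072160e-01,  1.42799415e-03, -9.53283993e-01],
       [ 1.11432492e-04, -9.99998818e-01, -1.53328193e-03]]), 'contact_force': array([-0.49634607,  0.39297136, -0.31044079]), 'torque': array([ 0.04154749, -0.03052727, -0.02386242]), 'finger_gap': 0.0932528256099738}
scene {'K': [[395.2028508658035, 0.0, 263.4637617772248], [0.0, 395.2028508658035, 193.1291175750743], [0.0, 0.0, 1.0]], 'R': [[-0.5172487170440693, 0.8558271023257419, 0.0037061625690623483], [0.7290426834989441, 0.4428821434868288, -0.5218737132843254], [-0.44827506104279646, -0.2
[... 235 characters left out ...]
[[-0.9760493611624511, -0.21731271330856108, -0.010140473797699294], [-0.12032563353844328, 0.5780959924544493, -0.8070481803595604], [0.18124399710871245, -0.7864987019331794, -0.5903985140305491]], 't': [0.48463891941868004, 0.08201197007170813, 0.9901815771238631]}
wrist {'K': [[297.3186396354542, 0.0, 253.91339964977902], [0.0, 297.3186396354542, 192.15787111084052], [0.0, 0.0, 1.0]], 'T_tool_cam': [[-0.000881227604209499, 0.9645148961765058, 0.26402696546287063, -0.07430502026754349], [0.00021369069265403704, -0.26402688032329036, 0.9645152983768778, -0.1664712447470505], [0.9999995888870133, 0.0009063776107411428, 2.6559918955291427e-05, -1.1605447354678944e-05], [0.0, 0.0, 0.0, 1.0]]}
```

View pics/scene0.png

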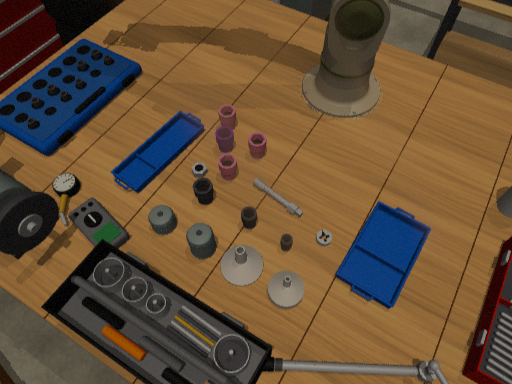

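View pics/side0.png

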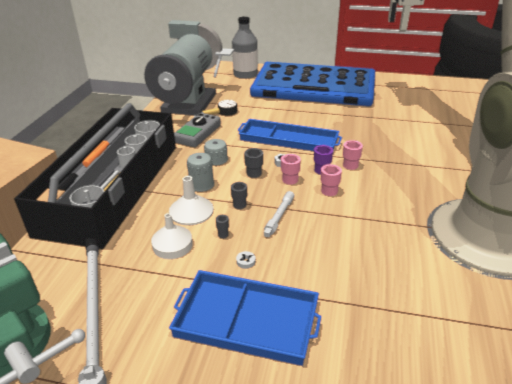

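View pics/wrist0.png

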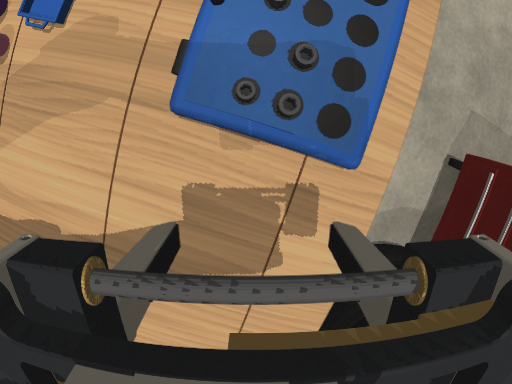

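```bash
cat > h.py <<'E'
import numpy as np, cv2
from rig import env, optics
def ray(d,u,v,st=None):
    K=d["K"]; x=(u-K[0,2])/K[0,0]; y=(v-K[1,2])/K[1,1]
    if "R" in d:
        R=d["R"];t=d["t"]; return -R.T@t, R.T@np.array([x,y,1.])
    th=np.hypot(x,y); s=np.sin(th)/th if th>1e-9 else 1
    c=np.array([x*s,y*s,np.cos(th)]); T=d["T_tool_cam"]
    Rw=st["tcp_rot"]; return st["tcp_pos"]+Rw@T[:3,3], Rw@T[:3,:3]@c
def cast(d,u,v,z,st=None):
    o,r=ray(d,u,v,st); return o+r*(z-o[2])/r[2]
def proj(d,X,st=None):
    K=d["K"];X=np.asarray(X,float)
    if "R" in d: c=d["R"]@X+d["t"]; return np.array([K[0,0]*c[0]/c[2]+K[0,2],K[1,1]*c[1]/c[2]+K[1,2]])
    T=d["T_tool_cam"]; p=st["tcp_rot"].T@(X-st["tcp_pos"]); c=T[:3,:3].T@(p-T[:3,3])
    r=np.hypot(c[0],c[1]); th=np.arctan2(r,c[2]); return np.array([K[0,0]*th*c[0]/r+K[0,2],K[1,1]*th*c[1]/r+K[1,2]])
def snap(n,tag):
    st=env.read_state(); d=optics.get_image(n)
    cv2.imwrite(f"pics/{n}{tag}.png",d["image"][:,:,::-1]); return d,st
E
python3 - <<'E'
from h import *
d=optics.get_image("scene")
for n,u,v,z in [("filter_tall top",201,232,.08),("fshort top",161,213,.052),("sock_l top",202,184,.062),("sock_m",249,210,.054),("sock_s",286,237,.046),("FL spout",242,250,.09),("FS",286,275,.08),("bar a",257,182,.011),("bar b",299,213,.011),
 ("W1",182,113,.022),("W2",204,126,.022),("W3",137,190,.022),("W4",112,172,.022),("O1",381,204,.024),("O2",430,232,.024),("O3",388,304,.024),("O4",338,272,.024),("nut1",200,170,.02),("nut2",324,237,.01),("pink228",228,160,.06),("box",100,250,.08),("box2",270,350,.08)]:
    print(n,cast(d,u,v,z).round(3))
E
```

```text
filter_tall top [ 0.65 -0.05  0.08]
fshort top [ 0.649 -0.171  0.052]
sock_l top [ 0.537 -0.131  0.062]
sock_m [0.535 0.003 0.054]
sock_s [0.547 0.112 0.046]
FL spout [0.642 0.054 0.09 ]
FS [0.638 0.161 0.08 ]
bar a [ 0.434 -0.037  0.011]
bar b [0.458 0.101 0.011]
W1 [ 0.35  -0.343  0.022]
W2 [ 0.357 -0.26   0.022]
W3 [ 0.619 -0.281  0.022]
W4 [ 0.611 -0.374  0.022]
O1 [0.337 0.265 0.024]
O2 [0.348 0.395 0.024]
O3 [0.562 0.374 0.024]
O4 [0.553 0.25  0.024]
nut1 [ 0.485 -0.182  0.02 ]
nut2 [0.484 0.183 0.01 ]
pink228 [ 0.443 -0.118  0.06 ]
box [ 0.798 -0.211  0.08 ]
box2 [0.783 0.208 0.08 ]
```

>>> step_arm --series '[{"dz": 0.06,"dx": 0.01},{"dx": 0.025,"dy": 0.045,"dz": 0.03},{"dx": 0.025,"dy": 0.045,"dz": 0.03,"az": -6},{"dx": 0.025,"dy": 0.05,"dz": 0.02,"az": -6},{"dx": 0.025,"dy": 0.05,"dz": 0.01,"az": -6},{"dx": 0.025,"dy": 0.055},{"dx": 0.025,"dy": 0.055},{"dx": 0.025,"dy": 0.055}]' --fingers 1 --newtons 20

```text
invalid input
```

>>> step_arm --series '[{"dx": 0.01,"dy": 0,"dz": 0.06,"ax": 0,"ay": 0,"az": 0},{"dx": 0.025,"dy": 0.045,"dz": 0.03,"ax": 0,"ay": 0,"az": 0},{"dx": 0.025,"dy": 0.045,"dz": 0.03,"ax": 0,"ay": 0,"az": -6},{"dx": 0.025,"dy": 0.05,"dz": 0.02,"ax": 0,"ay": 0,"az": -6}]'

```text
time: 0.7
tcp_pos: [0.3019, -0.5493, 0.3575]
tcp_rot: [[-0.996, -0.002, 0.085], [-0.085, 0.006, -0.996], [0.001, -1.0, -0.007]]
contact_force: [0.4, -0.3, 0.3]
finger_gap: 0.0931
```

>>> step_arm --series '[{"dx": 0.025,"dy": 0.055,"dz": 0,"ax": 0,"ay": 0,"az": -5},{"dx": 0.025,"dy": 0.055,"dz": 0,"ax": 0,"ay": 0,"az": 0},{"dx": 0.025,"dy": 0.055,"dz": 0,"ax": 0,"ay": 0,"az": 0},{"dx": 0.025,"dy": 0.055,"dz": 0,"ax": 0,"ay": 0,"az": 0},{"dx": 0.025,"dy": 0.055,"dz": 0,"ax": 0,"ay": 0,"az": 0},{"dx": 0.025,"dy": 0.055,"dz": 0,"ax": 0,"ay": 0,"az": 0},{"dx": 0.025,"dy": 0.055,"dz": 0,"ax": 0,"ay": 0,"az": 0},{"dx": 0.025,"dy": 0.055,"dz": 0,"ax": 0,"ay": 0,"az": 0}]' --fingers 1 --newtons 20

```text
time: 1.7
tcp_pos: [0.5065, -0.0949, 0.3606]
tcp_rot: [[-1.0, 0.004, -0.008], [0.008, 0.002, -1.0], [-0.004, -1.0, -0.002]]
contact_force: [1.3, -1.0, -0.1]
finger_gap: 0.0931
```

>>> step_arm --series '[{"dx": 0.03,"dy": 0.05,"dz": 0.03},{"dx": 0.03,"dy": 0.05,"dz": 0.02},{"dx": 0,"dy": 0,"dz": 0},{"dx": 0,"dy": 0,"dz": 0}]'

```text
invalid input
```

>>> step_arm --series '[{"dx": 0.03,"dy": 0.05,"dz": 0.03,"ax": 0,"ay": 0,"az": 0},{"dx": 0.03,"dy": 0.05,"dz": 0.03,"ax": 0,"ay": 0,"az": 0},{"dx": 0,"dy": 0,"dz": 0,"ax": 0,"ay": 0,"az": 0},{"dx": 0,"dy": 0,"dz": 0,"ax": 0,"ay": 0,"az": 0}]'

```text
time: 2.2
tcp_pos: [0.5637, 0.0063, 0.4172]
tcp_rot: [[-1.0, 0.002, -0.001], [0.001, 0.003, -1.0], [-0.002, -1.0, -0.003]]
contact_force: [-0.7, -1.0, -0.2]
finger_gap: 0.0932
```

```bash
python3 - <<'E'
from h import *
d,st=snap("wrist","1"); print(st["tcp_pos"],st["time"],abs(st["joint_velocities"]).max())
E
```

```text
[0.56367234 0.00626592 0.41722785] 2.2 0.021076657979711064
```

View pics/wrist1.png

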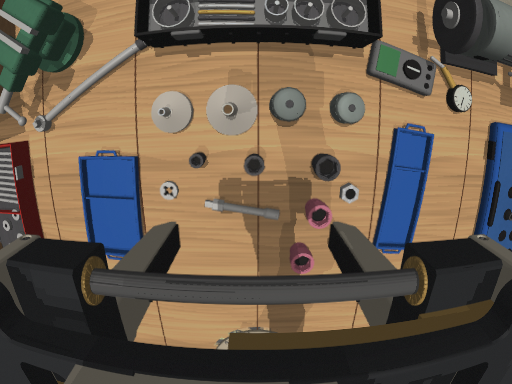

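```bash
python3 - <<'E'
import cv2
im=cv2.imread("pics/wrist1.png")
cv2.imwrite("pics/w1a.png",cv2.resize(im[75:230,140:340],None,fx=4,fy=3.8,interpolation=cv2.INTER_CUBIC)[:600,:800])
a=cv2.resize(im[140:265,70:160],None,fx=4.4,fy=4.4,interpolation=cv2.INTER_CUBIC)
b=cv2.resize(im[115:260,365:450],None,fx=4,fy=4,interpolation=cv2.INTER_CUBIC)
import numpy as np
c=np.zeros((590,770,3),np.uint8);c[:a.shape[0],:a.shape[1]]=a;c[:b.shape[0],410:410+b.shape[1]]=b
cv2.imwrite("pics/w1b.png",c)
E
```

```text
(no output)
```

View pics/w1a.png

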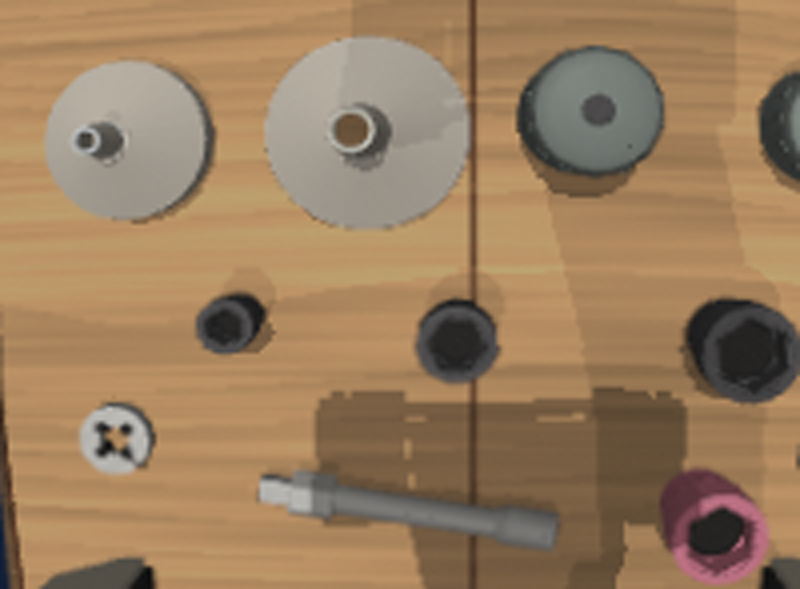

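View pics/w1b.png

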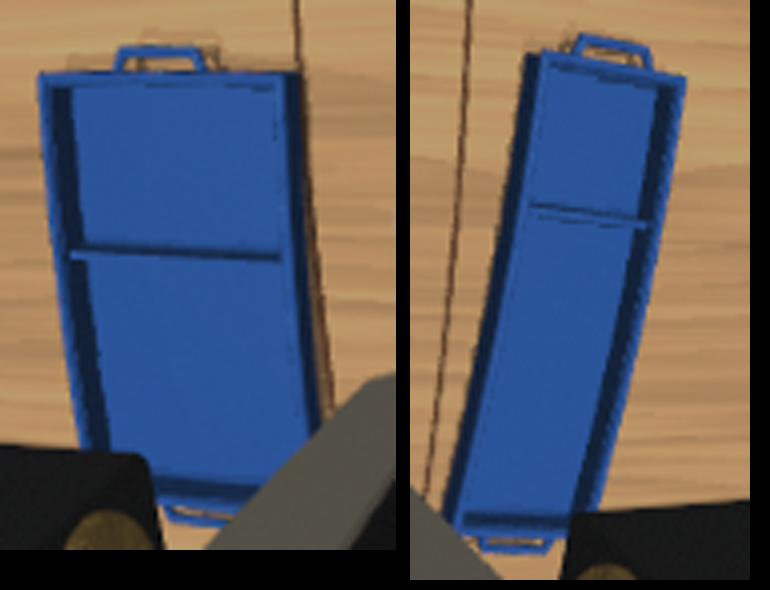

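```bash
python3 - <<'E'
from h import *
from rig import optics
d=optics.get_image("wrist"); st=env.read_state()
for n,u,v,z in [("filter",290,103.5,.08),("FL sp",227.75,108.7,.09),("FL mouth",231.5,109.7,.0),("FS sp",161.25,111.8,.08),("FS collar",172,111,.02),("sockL",327.5,167.1,.062),("barA",205.5,203.9,.011),("barB",279,214.5,.011),
("O_tl",79.1,156.8,.024),("O_tr",138.2,156.4,.024),("O_wl",85.9,197.7,.02),("O_wr",133.6,198.6,.02),
("W_tl",394.25,128.75,.022),("W_tr",433.75,134.5,.022),("W_bl",373.75,248.75,.022),("W_wl",395,166.25,.018),("W_wr",424.5,171.25,.018)]:
    print(n,cast(d,u,v,z,st).round(4))
E
```

```text
filter [ 0.6549 -0.053   0.08  ]
FL sp [0.6456 0.0505 0.09  ]
FL mouth [0.6451 0.0514 0.    ]
FS sp [0.6448 0.1679 0.08  ]
FS collar [0.6461 0.1652 0.02  ]
sockL [ 0.5431 -0.1261  0.062 ]
barA [0.4572 0.1066 0.011 ]
barB [ 0.4347 -0.0434  0.011 ]
O_tl [0.5642 0.3839 0.024 ]
O_tr [0.5596 0.2393 0.024 ]
O_wl [0.4715 0.3815 0.02  ]
O_wr [0.4704 0.2602 0.02  ]
W_tl [ 0.618 -0.276  0.022]
W_tr [ 0.6128 -0.3764  0.022 ]
W_bl [ 0.3551 -0.2579  0.022 ]
W_wl [ 0.54   -0.2861  0.018 ]
W_wr [ 0.5312 -0.363   0.018 ]
```

>>> step_arm --series '[{"dx": -0.02,"dy": 0.055,"dz": -0.01,"ax": 0,"ay": 0,"az": 0},{"dx": -0.02,"dy": 0.055,"dz": -0.01,"ax": 0,"ay": 0,"az": 0},{"dx": -0.02,"dy": 0.055,"dz": -0.01,"ax": 0,"ay": 0,"az": 0},{"dx": -0.02,"dy": 0.055,"dz": -0.01,"ax": 0,"ay": 0,"az": 0},{"dx": -0.02,"dy": 0.055,"dz": -0.01,"ax": 0,"ay": 0,"az": 0},{"dx": -0.01,"dy": 0.03,"dz": -0.01,"ax": 0,"ay": 0,"az": 0},{"dx": 0,"dy": 0,"dz": 0,"ax": 0,"ay": 0,"az": 0},{"dx": 0,"dy": 0,"dz": 0,"ax": 0,"ay": 0,"az": 0}]'

```text
time: 3.3
tcp_pos: [0.4496, 0.3046, 0.3529]
tcp_rot: [[-1.0, 0.001, -0.023], [0.023, -0.003, -1.0], [-0.001, -1.0, 0.002]]
contact_force: [1.1, 0.4, 1.2]
finger_gap: 0.093
```

```bash
python3 - <<'E'
from h import *
d,st=snap("wrist","2"); print(st["tcp_pos"],st["time"],abs(st["joint_velocities"]).max(),st["joints"].round(2))
cv2.imwrite("pics/w2b.png",cv2.resize(d["image"][85:285,160:360,::-1],None,fx=3,fy=3,interpolation=cv2.INTER_CUBIC))
E
```

```text
[0.44961646 0.30458129 0.3528921 ] 3.3 0.006616309316637895 [-0.38  0.27 -0.41  1.83  0.12  1.07 -2.43]
```

View pics/w2b.png

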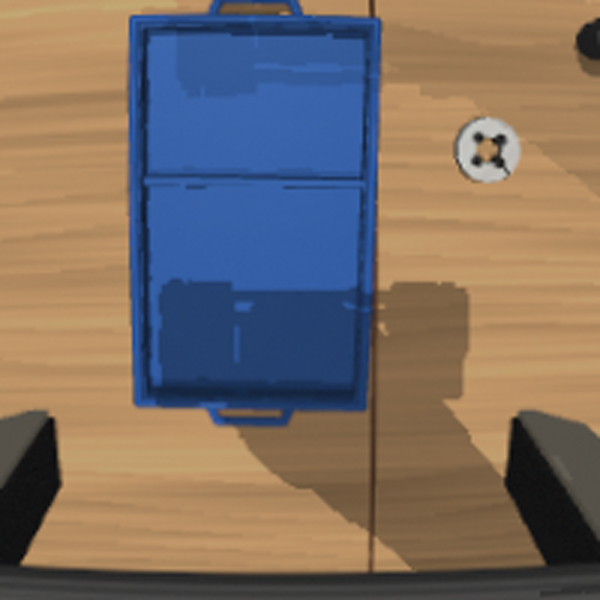

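```bash
python3 - <<'E'
from h import *
d=optics.get_image("wrist"); st=env.read_state()
P={}
for n,u,v,z in [("tl",130,16,.024),("tr",380,17,.024),("bl",135,408,.024),("br",366,411,.024),("wl",145,180,.02),("wr",363,182,.02)]:
    P[n]=cast(d,u/3+160-.33,v/3+85-.33,z,st)[:2]; print(n,P[n].round(4))
c=(P["tl"]+P["tr"]+P["bl"]+P["br"])/4
x=(P["tl"]+P["tr"]-P["bl"]-P["br"])/2; y=(P["tl"]+P["bl"]-P["tr"]-P["br"])/2
print(c,np.linalg.norm(x),np.linalg.norm(y),np.arctan2(x[1],x[0]),np.arctan2(-y[0],y[1]))
yaw=np.arctan2(x[1],x[0]);e=np.array([np.cos(yaw),np.sin(yaw)])
print("funnel bay",c-.0445*e,"filter bay",c+.0645*e, "wall at",(P["wl"]+P["wr"])/2,"exp",c+.02*e)
E
```

```text
tl [0.5658 0.3859]
tr [0.5612 0.2484]
bl [0.3377 0.3953]
br [0.3329 0.2573]
wl [0.4729 0.3816]
wr [0.4685 0.2587]
[0.44940947 0.32170387] 0.2283580647631253 0.13783968007937877 -0.04017270660410405 -0.03432884362506067
funnel bay [0.40494537 0.32349108] filter bay [0.51385743 0.31911343] wall at [0.47069666 0.32012392] exp [0.46939333 0.32090063]
```

>>> step_arm --series '[{"dx": 0.025,"dy": -0.045,"dz": 0,"ax": 0,"ay": 0,"az": 10},{"dx": 0.025,"dy": -0.045,"dz": 0,"ax": 0,"ay": 0,"az": 10},{"dx": 0.025,"dy": -0.045,"dz": 0,"ax": 0,"ay": 0,"az": 10},{"dx": 0.025,"dy": -0.045,"dz": 0,"ax": 0,"ay": 0,"az": 10},{"dx": 0.025,"dy": -0.045,"dz": 0,"ax": 0,"ay": 0,"az": 10},{"dx": 0.025,"dy": -0.045,"dz": 0,"ax": 0,"ay": 0,"az": 10},{"dx": 0.025,"dy": -0.045,"dz": 0,"ax": 0,"ay": 0,"az": 10},{"dx": 0.025,"dy": -0.045,"dz": -0.03,"ax": 0,"ay": 0,"az": 10}]'

```text
time: 4.4
tcp_pos: [0.6556, -0.0759, 0.3287]
tcp_rot: [[-0.164, 0.011, 0.986], [-0.987, 0.002, -0.164], [-0.004, -1.0, 0.011]]
contact_force: [1.0, 1.2, 0.2]
finger_gap: 0.093
```

>>> step_arm --series '[{"dx": 0.005,"dy": -0.005,"dz": -0.06,"ax": 0,"ay": 0,"az": 10},{"dx": 0,"dy": 0,"dz": -0.04,"ax": 0,"ay": 0,"az": 0},{"dx": 0,"dy": 0,"dz": 0,"ax": 0,"ay": 0,"az": 0},{"dx": 0,"dy": 0,"dz": 0,"ax": 0,"ay": 0,"az": 0}]'

```text
time: 4.9
tcp_pos: [0.6608, -0.095, 0.2256]
tcp_rot: [[0.001, 0.01, 1.0], [-1.0, 0.0, 0.001], [-0.0, -1.0, 0.01]]
contact_force: [0.8, 0.4, 0.2]
finger_gap: 0.0933
```

```bash
python3 - <<'E'
from h import *
d,st=snap("wrist","3"); print(st["tcp_pos"],st["tcp_rot"].round(3),st["time"],abs(st["joint_velocities"]).max(),st["joints"].round(2))
print(proj(d,[.655,-.053,.08],st),proj(d,[.6449,.051,.09],st))
E
```

```text
[ 0.6607627  -0.09496386  0.22560464] [[ 0.001  0.01   1.   ]
 [-1.     0.     0.001]
 [-0.    -1.     0.01 ]] 4.9 0.009835753114465684 [ 0.4   0.57 -0.54  1.72  0.35  0.94 -0.27]
[246.03164448 142.78394569] [235.8802526   42.94782819]
```

View pics/wrist3.png

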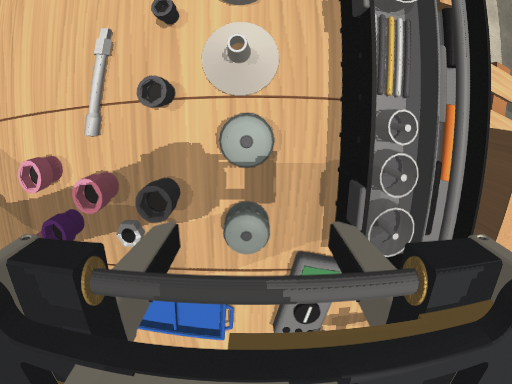

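```bash
python3 - <<'E'
import cv2,numpy as np
a=cv2.imread("pics/wrist1.png")[0:60,110:400]
b=cv2.imread("pics/scene0.png")[220:384,30:290]
c=np.zeros((600,780,3),np.uint8)
a=cv2.resize(a,None,fx=2.6,fy=2.6);b=cv2.resize(b,None,fx=2.6,fy=2.6)
c[:a.shape[0],:a.shape[1]]=a;c[160:160+b.shape[0],:b.shape[1]]=b
cv2.imwrite("pics/box.png",c)
E
```

```text
(no output)
```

View pics/box.png

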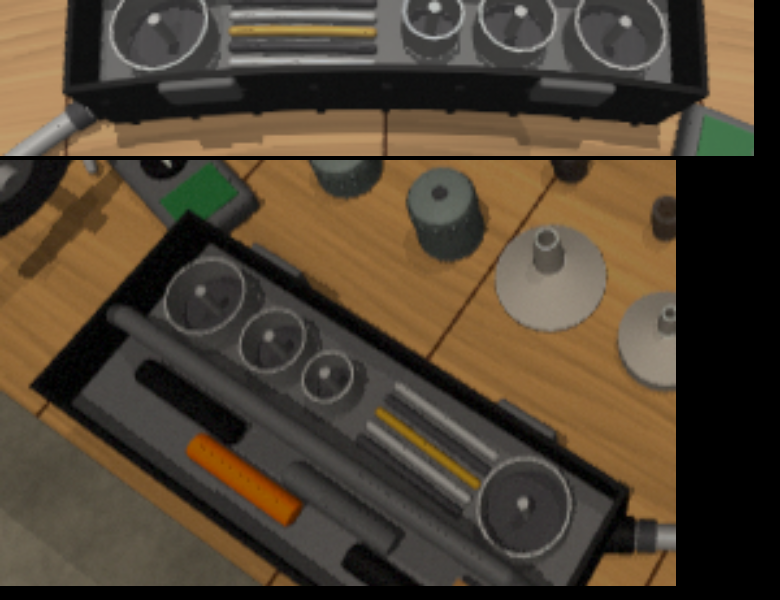

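```bash
python3 - <<'E'
from h import *
ds=optics.get_image("scene"); dw=optics.get_image("wrist")
st=dict(tcp_pos=np.array([.56367,.00627,.41722]),tcp_rot=np.array([[-1.0,.002,-.001],[.001,.003,-1],[-.002,-1,-.003]]))
for z in (.0,.06,.09,.12):
    print(z,cast(ds,102.3,239.2,z).round(3),cast(ds,271.5,346.9,z).round(3),cast(dw,258,27,z,st).round(3),cast(dw,258,47,z,st).round(3))
E
```

```text
0.0 [ 0.763 -0.274  0.   ] [0.764 0.202 0.   ] [ 0.811 -0.001  0.   ] [ 0.769 -0.001  0.   ]
0.06 [ 0.773 -0.237  0.06 ] [0.774 0.206 0.06 ] [ 0.794 -0.001  0.06 ] [ 0.756 -0.001  0.06 ]
0.09 [ 0.778 -0.219  0.09 ] [0.779 0.208 0.09 ] [ 0.785 -0.001  0.09 ] [ 0.749 -0.001  0.09 ]
0.12 [ 0.783 -0.2    0.12 ] [0.784 0.21  0.12 ] [ 0.776 -0.     0.12 ] [ 0.742 -0.     0.12 ]
```

>>> step_arm --series '[{"dx": -0.006,"dy": 0.042,"dz": -0.02,"ax": 0,"ay": 0.6,"az": 0},{"dx": 0,"dy": 0,"dz": -0.05,"ax": 0,"ay": 0,"az": 0},{"dx": 0,"dy": 0,"dz": -0.04,"ax": 0,"ay": 0,"az": 0},{"dx": 0,"dy": 0,"dz": 0,"ax": 0,"ay": 0,"az": 0}]'

```text
time: 5.55
tcp_pos: [0.6589, -0.0494, 0.1214]
tcp_rot: [[0.003, 0.013, 1.0], [-1.0, -0.001, 0.003], [0.001, -1.0, 0.013]]
contact_force: [0.0, -0.4, 0.5]
finger_gap: 0.093
```

>>> step_arm --series '[{"dx": -0.004,"dy": -0.004,"dz": 0,"ax": 0,"ay": 0.8,"az": 0},{"dx": 0,"dy": 0,"dz": -0.03,"ax": 0,"ay": 0,"az": 0},{"dx": 0,"dy": 0,"dz": -0.03,"ax": 0,"ay": 0,"az": 0},{"dx": 0,"dy": 0,"dz": -0.025,"ax": 0,"ay": 0,"az": 0},{"dx": 0,"dy": 0,"dz": 0,"ax": 0,"ay": 0,"az": 0}]'

```text
time: 6.18
tcp_pos: [0.6614, -0.0556, 0.0467]
tcp_rot: [[-0.0, 0.013, 1.0], [-1.0, -0.003, -0.0], [0.003, -1.0, 0.013]]
contact_force: [0.6, 0.4, 0.6]
finger_gap: 0.0931
```

>>> step_arm --series '[{"dx": -0.006,"dy": 0.002,"dz": -0.006,"ax": 0,"ay": 0,"az": 0},{"dx": 0,"dy": 0,"dz": -0.006,"ax": 0,"ay": 0.8,"az": 0},{"dx": 0,"dy": 0,"dz": 0,"ax": 0,"ay": 0,"az": 0}]'

```text
time: 6.55
tcp_pos: [0.6574, -0.054, 0.0386]
tcp_rot: [[-0.001, 0.004, 1.0], [-1.0, -0.004, -0.001], [0.004, -1.0, 0.004]]
contact_force: [-0.2, 0.1, -0.9]
finger_gap: 0.0931
```

>>> step_arm --series '[{"dx": -0.001,"dy": 0,"dz": 0,"ax": 0,"ay": 0,"az": 0},{"dx": 0,"dy": 0,"dz": 0,"ax": 0,"ay": 0,"az": 0},{"dx": 0,"dy": 0,"dz": 0,"ax": 0,"ay": 0,"az": 0},{"dx": 0,"dy": 0,"dz": 0,"ax": 0,"ay": 0,"az": 0},{"dx": 0,"dy": 0,"dz": 0,"ax": 0,"ay": 0,"az": 0},{"dx": 0,"dy": 0,"dz": 0,"ax": 0,"ay": 0,"az": 0}]' --fingers -1 --newtons 30

```text
time: 7.3
tcp_pos: [0.656, -0.0541, 0.0393]
tcp_rot: [[-0.001, 0.003, 1.0], [-1.0, -0.004, -0.001], [0.004, -1.0, 0.003]]
contact_force: [-0.1, 0.1, 0.4]
finger_gap: 0.0599
```

>>> step_arm --series '[{"dx": 0,"dy": 0,"dz": 0.05,"ax": 0,"ay": 0,"az": 0},{"dx": 0,"dy": 0,"dz": 0.06,"ax": 0,"ay": 0,"az": 0},{"dx": -0.01,"dy": 0.02,"dz": 0.03,"ax": 0,"ay": 0,"az": 0},{"dx": -0.02,"dy": 0.05,"dz": 0,"ax": 0,"ay": 0,"az": 0},{"dx": -0.02,"dy": 0.055,"dz": 0,"ax": 0,"ay": 0,"az": 0},{"dx": -0.02,"dy": 0.055,"dz": 0,"ax": 0,"ay": 0,"az": 0},{"dx": -0.02,"dy": 0.055,"dz": 0,"ax": 0,"ay": 0,"az": 0},{"dx": -0.02,"dy": 0.055,"dz": 0,"ax": 0,"ay": 0,"az": 0}]'

```text
time: 8.3
tcp_pos: [0.5423, 0.2361, 0.1789]
tcp_rot: [[-0.013, -0.0, 1.0], [-1.0, -0.005, -0.013], [0.005, -1.0, -0.0]]
contact_force: [0.6, 0.1, -4.9]
finger_gap: 0.06
```

>>> step_arm --series '[{"dx": -0.02,"dy": 0.055,"dz": 0,"ax": 0,"ay": 0,"az": 0},{"dx": -0.01,"dy": 0.02,"dz": 0,"ax": 0,"ay": 0,"az": 0},{"dx": 0,"dy": 0,"dz": 0,"ax": 0,"ay": 0,"az": 0}]'

```text
time: 8.68
tcp_pos: [0.5077, 0.3188, 0.1779]
tcp_rot: [[-0.005, -0.002, 1.0], [-1.0, -0.003, -0.005], [0.003, -1.0, -0.002]]
contact_force: [-0.7, -0.9, -4.6]
finger_gap: 0.0599
```

>>> step_arm --series '[{"dx": 0.006,"dy": 0,"dz": -0.03,"ax": 0,"ay": 0,"az": 0},{"dx": 0,"dy": 0,"dz": -0.04,"ax": 0,"ay": 0,"az": 0},{"dx": 0,"dy": 0,"dz": -0.03,"ax": 0,"ay": 0,"az": 0},{"dx": 0,"dy": 0,"dz": -0.01,"ax": 0,"ay": 0,"az": 0},{"dx": 0,"dy": 0,"dz": 0,"ax": 0,"ay": 0,"az": 0}]'

```text
time: 9.3
tcp_pos: [0.5176, 0.3123, 0.0646]
tcp_rot: [[-0.011, -0.0, 1.0], [-1.0, -0.006, -0.011], [0.006, -1.0, -0.0]]
contact_force: [-0.5, 0.4, -3.2]
finger_gap: 0.0598
```

>>> step_arm --series '[{"dx": -0.003,"dy": 0.007,"dz": 0,"ax": 0,"ay": 0,"az": 0},{"dx": 0,"dy": 0,"dz": -0.008,"ax": 0,"ay": 0,"az": 0},{"dx": 0,"dy": 0,"dz": -0.006,"ax": 0,"ay": 0,"az": 0},{"dx": 0,"dy": 0,"dz": 0,"ax": 0,"ay": 0,"az": 0}]'

```text
time: 9.8
tcp_pos: [0.5161, 0.3205, 0.0527]
tcp_rot: [[-0.012, 0.004, 1.0], [-1.0, -0.003, -0.012], [0.003, -1.0, 0.004]]
contact_force: [0.8, 0.2, -4.1]
finger_gap: 0.0596
```

>>> step_arm --series '[{"dx": -0.001,"dy": 0,"dz": -0.005,"ax": 0,"ay": 0,"az": 0},{"dx": 0,"dy": 0,"dz": -0.003,"ax": 0,"ay": 0,"az": 0},{"dx": 0,"dy": 0,"dz": -0.002,"ax": 0,"ay": 0,"az": 0},{"dx": 0,"dy": 0,"dz": 0,"ax": 0,"ay": 0,"az": 0}]'

```text
time: 10.3
tcp_pos: [0.5153, 0.3207, 0.0434]
tcp_rot: [[-0.012, 0.005, 1.0], [-1.0, -0.003, -0.012], [0.003, -1.0, 0.005]]
contact_force: [0.2, 0.4, -4.0]
finger_gap: 0.0601
```

>>> step_arm --series '[{"dx": 0,"dy": 0,"dz": -0.002,"ax": 0,"ay": 0,"az": 0},{"dx": 0,"dy": 0,"dz": -0.001,"ax": 0,"ay": 0,"az": 0}]'

```text
time: 10.55
tcp_pos: [0.5155, 0.3208, 0.0431]
tcp_rot: [[-0.012, 0.007, 1.0], [-1.0, -0.004, -0.012], [0.004, -1.0, 0.007]]
contact_force: [-3.0, -0.6, 5.3]
finger_gap: 0.0598
```

>>> step_arm --series '[{"dx": 0,"dy": 0,"dz": 0,"ax": 0,"ay": 0,"az": 0},{"dx": 0,"dy": 0,"dz": 0,"ax": 0,"ay": 0,"az": 0},{"dx": 0,"dy": 0,"dz": 0,"ax": 0,"ay": 0,"az": 0},{"dx": 0,"dy": 0,"dz": 0,"ax": 0,"ay": 0,"az": 0},{"dx": 0,"dy": 0,"dz": 0.03,"ax": 0,"ay": 0,"az": 0},{"dx": 0,"dy": 0,"dz": 0.05,"ax": 0,"ay": 0,"az": 0},{"dx": 0,"dy": 0,"dz": 0.06,"ax": 0,"ay": 0,"az": 0},{"dx": 0,"dy": 0,"dz": 0.03,"ax": 0,"ay": 0,"az": 0}]' --fingers 1

```text
time: 11.55
tcp_pos: [0.5144, 0.3206, 0.2151]
tcp_rot: [[-0.011, 0.003, 1.0], [-1.0, -0.005, -0.011], [0.005, -1.0, 0.003]]
contact_force: [-0.5, 0.4, 0.8]
finger_gap: 0.0929
```

>>> step_arm --series '[{"dx": 0.035,"dy": -0.045,"dz": 0,"ax": 0,"ay": 0,"az": 0},{"dx": 0.035,"dy": -0.045,"dz": 0,"ax": 0,"ay": 0,"az": 0},{"dx": 0.035,"dy": -0.045,"dz": 0,"ax": 0,"ay": 0,"az": -0.5},{"dx": 0.02,"dy": -0.035,"dz": 0,"ax": 0,"ay": 0,"az": 0},{"dx": 0,"dy": 0,"dz": 0,"ax": 0,"ay": 0,"az": 0},{"dx": 0,"dy": 0,"dz": 0,"ax": 0,"ay": 0,"az": 0}]' --fingers -0.1

```text
time: 12.3
tcp_pos: [0.643, 0.1471, 0.2187]
tcp_rot: [[-0.018, 0.008, 1.0], [-1.0, -0.001, -0.018], [0.001, -1.0, 0.008]]
contact_force: [-0.2, 0.3, -0.1]
finger_gap: 0.0426
```

```bash
python3 - <<'E'
from h import *
d,st=snap("wrist","4"); print(st["tcp_pos"],st["tcp_rot"].round(3),st["time"],abs(st["joint_velocities"]).max(),st["finger_gap"])
for n,X in [("FS",[.6449,.1675,.08]),("FSm",[.6449,.1675,.0]),("FL",[.6465,.05,.09]),("filt",[.515,.32,.084]),("filtb",[.515,.32,.004])]: print(n,proj(d,X,st))
E
```

```text
[0.64304696 0.14711009 0.21870059] [[-0.018  0.008  1.   ]
 [-1.    -0.001 -0.018]
 [ 0.001 -1.     0.008]] 12.3 0.016994791415210535 0.042560160969721365
FS [253.17975841 163.8908415 ]
FSm [252.84613539 153.37748314]
FL [256.46391862 268.43645782]
filt [128.48931593  29.22321379]
filtb [151.80421801  43.98396324]
```

View pics/wrist4.png

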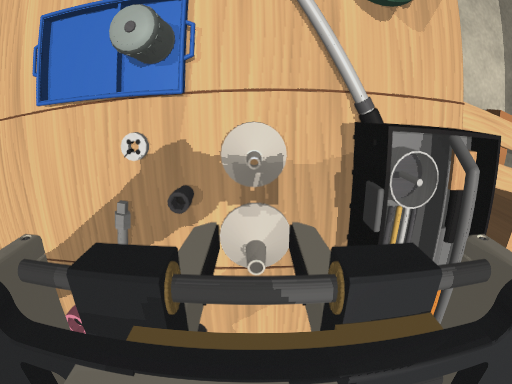

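```bash
python3 - <<'E'
from h import *
d=optics.get_image("wrist");st=env.read_state()
g=cv2.cvtColor(d["image"],cv2.COLOR_RGB2HSV); m=((g[:,:,1]<50)&(g[:,:,2]>110)).astype(np.uint8)
x0,y0=210,112
n,l,s,c=cv2.connectedComponentsWithStats(m[y0:200,x0:300])
i=1+s[1:,4].argmax(); print(s[i],c[i]+[x0,y0])
cnt=cv2.findContours((l==i).astype(np.uint8),0,1)[0]; cnt=max(cnt,key=len); (cx,cy),r=cv2.minEnclosingCircle(cnt); print(cx+x0,cy+y0,r)
print(cast(d,cx+x0,cy+y0,.012,st),cast(d,254.5,160,.08,st), cast(d,257,267,.09,st))
cv2.imwrite("pics/w4z.png",cv2.resize(d["image"][110:290,200:310,::-1],None,fx=3.3,fy=3.3,interpolation=cv2.INTER_CUBIC))
E
```

```text
[  11   10   66   65 3234] [253.33024119 153.4829932 ]
253.44444274902344 153.55555725097656 32.587684631347656
[0.64555523 0.16908471 0.012     ] [0.6462513  0.17177492 0.08      ] [0.64714451 0.05201473 0.09      ]
```

View pics/w4z.png

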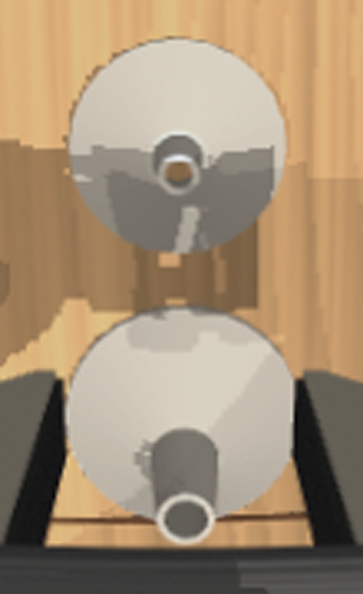

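>>> step_arm --series '[{"dx": 0.003,"dy": 0.023,"dz": -0.03,"ax": 0,"ay": 0.4,"az": -1},{"dx": 0,"dy": 0,"dz": -0.05,"ax": 0,"ay": 0,"az": 0},{"dx": 0,"dy": 0,"dz": -0.02,"ax": 0,"ay": 0,"az": 0},{"dx": 0,"dy": 0,"dz": 0,"ax": 0,"ay": 0,"az": 0}]'

```text
time: 12.9
tcp_pos: [0.644, 0.1776, 0.118]
tcp_rot: [[-0.027, 0.004, 1.0], [-1.0, 0.001, -0.027], [-0.001, -1.0, 0.004]]
contact_force: [0.3, 0.2, -0.1]
finger_gap: 0.042
```

>>> step_arm --series '[{"dx": 0.002,"dy": -0.007,"dz": -0.01,"ax": 0,"ay": 0,"az": 1.5},{"dx": 0,"dy": 0,"dz": -0.02,"ax": 0,"ay": 0,"az": 0},{"dx": 0,"dy": 0,"dz": -0.02,"ax": 0,"ay": 0,"az": 0},{"dx": 0,"dy": 0,"dz": 0,"ax": 0,"ay": 0,"az": 0}]'

```text
time: 13.4
tcp_pos: [0.6466, 0.1711, 0.0668]
tcp_rot: [[0.002, 0.006, 1.0], [-1.0, 0.002, 0.002], [-0.002, -1.0, 0.006]]
contact_force: [0.5, -0.1, 0.3]
finger_gap: 0.0418
```

>>> step_arm --series '[{"dx": 0,"dy": -0.001,"dz": -0.008,"ax": 0,"ay": 0.3,"az": 0},{"dx": 0,"dy": 0,"dz": -0.004,"ax": 0,"ay": 0,"az": 0},{"dx": 0,"dy": 0,"dz": 0,"ax": 0,"ay": 0,"az": 0}]'

```text
time: 13.78
tcp_pos: [0.647, 0.1702, 0.0544]
tcp_rot: [[0.002, 0.001, 1.0], [-1.0, 0.002, 0.002], [-0.002, -1.0, 0.001]]
contact_force: [-1.2, -0.3, 0.4]
finger_gap: 0.0418
```

>>> step_arm --series '[{"dx": 0,"dy": 0,"dz": 0,"ax": 0,"ay": 0,"az": 0},{"dx": 0,"dy": 0,"dz": 0,"ax": 0,"ay": 0,"az": 0},{"dx": 0,"dy": 0,"dz": 0,"ax": 0,"ay": 0,"az": 0},{"dx": 0,"dy": 0,"dz": 0,"ax": 0,"ay": 0,"az": 0},{"dx": 0,"dy": 0,"dz": 0,"ax": 0,"ay": 0,"az": 0}]' --fingers -1 --newtons 12

```text
time: 14.4
tcp_pos: [0.6474, 0.1704, 0.0554]
tcp_rot: [[0.002, 0.002, 1.0], [-1.0, 0.003, 0.002], [-0.003, -1.0, 0.003]]
contact_force: [-0.4, -0.3, -1.2]
finger_gap: 0.0158
```

>>> step_arm --series '[{"dx": 0,"dy": 0,"dz": 0.03,"ax": 0,"ay": 0,"az": 0},{"dx": 0,"dy": 0,"dz": 0.05,"ax": 0,"ay": 0,"az": 0},{"dx": 0,"dy": 0,"dz": 0.04,"ax": 0,"ay": 0,"az": 0},{"dx": -0.04,"dy": 0.025,"dz": 0,"ax": 0,"ay": 0,"az": 0},{"dx": -0.045,"dy": 0.028,"dz": 0,"ax": 0,"ay": 0,"az": 0},{"dx": -0.045,"dy": 0.028,"dz": 0,"ax": 0,"ay": 0,"az": 0},{"dx": -0.045,"dy": 0.028,"dz": 0,"ax": 0,"ay": 0,"az": 0},{"dx": 0,"dy": 0,"dz": 0,"ax": 0,"ay": 0,"az": 0}]'

```text
time: 15.4
tcp_pos: [0.4672, 0.2813, 0.1792]
tcp_rot: [[0.0, 0.004, 1.0], [-1.0, 0.004, 0.0], [-0.004, -1.0, 0.004]]
contact_force: [0.5, -0.6, -1.6]
finger_gap: 0.0159
```

>>> step_arm --series '[{"dx": -0.04,"dy": 0.025,"dz": 0,"ax": 0,"ay": 0,"az": 0},{"dx": -0.022,"dy": 0.017,"dz": -0.02,"ax": 0,"ay": 0,"az": 0},{"dx": 0,"dy": 0,"dz": -0.03,"ax": 0,"ay": 0,"az": 0},{"dx": 0,"dy": 0,"dz": -0.03,"ax": 0,"ay": 0,"az": 0},{"dx": 0,"dy": 0,"dz": 0,"ax": 0,"ay": 0,"az": 0}]'

```text
time: 16.02
tcp_pos: [0.4078, 0.3238, 0.0983]
tcp_rot: [[-0.003, 0.008, 1.0], [-1.0, 0.006, -0.003], [-0.006, -1.0, 0.008]]
contact_force: [-0.4, -0.8, 0.1]
finger_gap: 0.0159
```

>>> step_arm --series '[{"dx": -0.003,"dy": 0,"dz": -0.015,"ax": 0,"ay": 0.4,"az": 0},{"dx": 0,"dy": 0,"dz": -0.014,"ax": 0,"ay": 0,"az": 0},{"dx": 0,"dy": 0,"dz": -0.005,"ax": 0,"ay": 0,"az": 0},{"dx": 0,"dy": 0,"dz": 0,"ax": 0,"ay": 0,"az": 0}]'

```text
time: 16.52
tcp_pos: [0.4067, 0.3239, 0.0639]
tcp_rot: [[-0.005, 0.003, 1.0], [-1.0, 0.007, -0.005], [-0.007, -1.0, 0.003]]
contact_force: [-1.1, 1.1, -0.4]
finger_gap: 0.0163
```

>>> step_arm --series '[{"dx": -0.001,"dy": 0,"dz": -0.003,"ax": 0,"ay": 0,"az": 0},{"dx": 0,"dy": 0,"dz": -0.002,"ax": 0,"ay": 0,"az": 0},{"dx": 0,"dy": 0,"dz": 0,"ax": 0,"ay": 0,"az": 0}]'

```text
time: 16.9
tcp_pos: [0.406, 0.3242, 0.0594]
tcp_rot: [[-0.005, 0.004, 1.0], [-1.0, 0.008, -0.005], [-0.008, -1.0, 0.004]]
contact_force: [-0.1, -0.3, -0.0]
finger_gap: 0.0162
```

>>> step_arm --series '[{"dx": 0,"dy": 0,"dz": -0.002,"ax": 0,"ay": 0,"az": 0},{"dx": 0,"dy": 0,"dz": 0,"ax": 0,"ay": 0,"az": 0}]'

```text
time: 17.15
tcp_pos: [0.4062, 0.3246, 0.0586]
tcp_rot: [[-0.005, 0.006, 1.0], [-1.0, 0.009, -0.005], [-0.009, -1.0, 0.006]]
contact_force: [-0.7, 0.0, -0.4]
finger_gap: 0.016
```

>>> step_arm --series '[{"dx": 0,"dy": 0,"dz": 0,"ax": 0,"ay": 0,"az": 0},{"dx": 0,"dy": 0,"dz": 0,"ax": 0,"ay": 0,"az": 0},{"dx": 0,"dy": 0,"dz": 0,"ax": 0,"ay": 0,"az": 0},{"dx": 0,"dy": 0,"dz": 0.02,"ax": 0,"ay": 0,"az": 0},{"dx": 0,"dy": 0,"dz": 0.05,"ax": 0,"ay": 0,"az": 0},{"dx": 0,"dy": 0,"dz": 0.05,"ax": 0,"ay": 0,"az": 0},{"dx": 0,"dy": 0,"dz": 0.03,"ax": 0,"ay": 0,"az": 0},{"dx": 0,"dy": 0,"dz": 0,"ax": 0,"ay": 0,"az": 0}]' --fingers 0

```text
time: 18.15
tcp_pos: [0.4054, 0.3242, 0.2122]
tcp_rot: [[-0.005, 0.004, 1.0], [-1.0, 0.008, -0.005], [-0.008, -1.0, 0.003]]
contact_force: [-0.1, 0.2, -0.2]
finger_gap: 0.0467
```

```bash
python3 - <<'E'
from h import *
d,st=snap("wrist","5"); print(st["tcp_pos"],st["tcp_rot"].round(3),st["time"],abs(st["joint_velocities"]).max(),st["finger_gap"])
for n,X in [("FS",[.406,.3235,.084]),("FSm",[.406,.3235,.014])]: print(n,proj(d,X,st))
cv2.imwrite("pics/w5z.png",cv2.resize(d["image"][90:290,120:370,::-1],None,fx=3,fy=3,interpolation=cv2.INTER_CUBIC))
E
```

```text
[0.40536862 0.32418255 0.21216954] [[-0.005  0.004  1.   ]
 [-1.     0.008 -0.005]
 [-0.008 -1.     0.003]] 18.15 0.025982066127198947 0.04670039369825617
FS [252.99133116 187.07876847]
FSm [252.989108   173.68615874]
```

View pics/w5z.png

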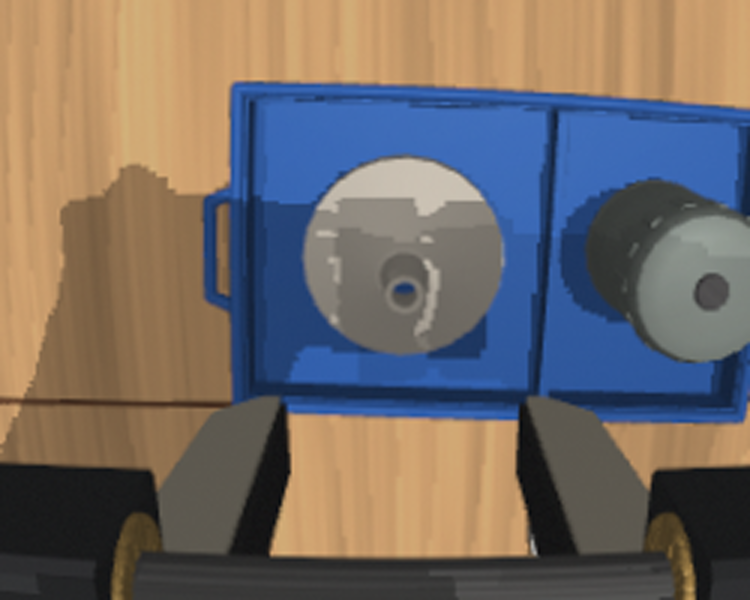

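>>> step_arm --series '[{"dx": 0.04,"dy": -0.045,"dz": 0,"ax": 0,"ay": 0,"az": 0},{"dx": 0.04,"dy": -0.045,"dz": 0,"ax": 0,"ay": 0,"az": 0},{"dx": 0.04,"dy": -0.045,"dz": 0,"ax": 0,"ay": 0,"az": 0},{"dx": 0.04,"dy": -0.045,"dz": 0,"ax": 0,"ay": 0,"az": 0},{"dx": 0.04,"dy": -0.045,"dz": 0,"ax": 0,"ay": 0,"az": 0},{"dx": 0.035,"dy": -0.045,"dz": 0,"ax": 0,"ay": 0,"az": 0},{"dx": 0,"dy": 0,"dz": 0,"ax": 0,"ay": 0,"az": 0},{"dx": 0,"dy": 0,"dz": 0,"ax": 0,"ay": 0,"az": 0}]' --fingers 0.1

```text
time: 19.2
tcp_pos: [0.6408, 0.0438, 0.1977]
tcp_rot: [[0.001, -0.013, 1.0], [-1.0, 0.004, 0.001], [-0.004, -1.0, -0.013]]
contact_force: [-0.4, -0.8, -0.3]
finger_gap: 0.0511
```

```bash
python3 - <<'E'
from h import *
d,st=snap("wrist","6"); print(st["tcp_pos"],st["tcp_rot"].round(3),st["time"],abs(st["joint_velocities"]).max(),st["finger_gap"])
for n,X in [("FL",[.647,.0515,.09]),("FLm",[.647,.0515,.003])]: print(n,proj(d,X,st))
cv2.imwrite("pics/w6z.png",cv2.resize(d["image"][90:290,150:350,::-1],None,fx=3,fy=3,interpolation=cv2.INTER_CUBIC))
E
```

```text
[0.64078936 0.04381478 0.19770309] [[ 0.001 -0.013  1.   ]
 [-1.     0.004  0.001]
 [-0.004 -1.    -0.013]] 19.2 0.026111444795218045 0.05105013894278282
FL [260.77513623 183.31490802]
FLm [260.14831202 167.05503231]
```

View pics/w6z.png

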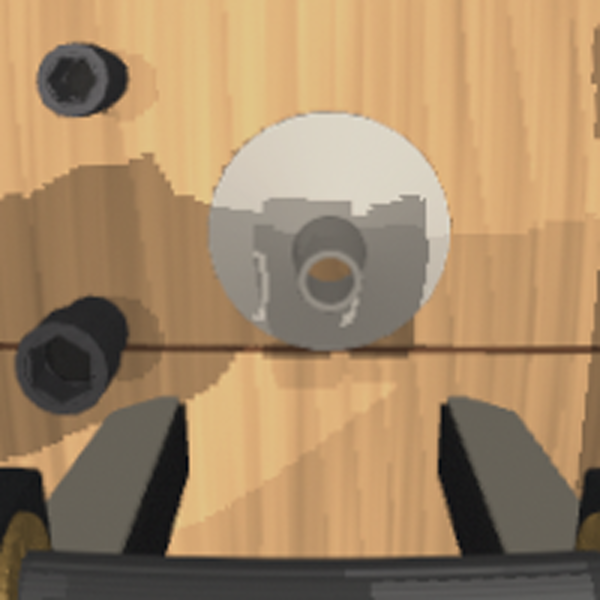

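>>> step_arm --series '[{"dx": 0.005,"dy": 0.008,"dz": -0.02,"ax": 0,"ay": -0.7,"az": 0},{"dx": 0,"dy": 0,"dz": -0.05,"ax": 0,"ay": 0,"az": 0},{"dx": 0,"dy": 0,"dz": 0,"ax": 0,"ay": 0,"az": 0}]'

```text
time: 19.62
tcp_pos: [0.6438, 0.0559, 0.1263]
tcp_rot: [[0.007, -0.001, 1.0], [-1.0, 0.004, 0.007], [-0.004, -1.0, -0.001]]
contact_force: [0.2, 0.3, 0.2]
finger_gap: 0.0514
```

>>> step_arm --series '[{"dx": 0.002,"dy": -0.004,"dz": -0.02,"ax": 0,"ay": 0,"az": 0},{"dx": 0,"dy": 0,"dz": -0.03,"ax": 0,"ay": 0,"az": 0},{"dx": 0,"dy": 0,"dz": -0.01,"ax": 0,"ay": 0,"az": 0},{"dx": 0,"dy": 0,"dz": 0,"ax": 0,"ay": 0,"az": 0}]'

```text
time: 20.12
tcp_pos: [0.6478, 0.0541, 0.0688]
tcp_rot: [[0.01, 0.004, 1.0], [-1.0, 0.005, 0.01], [-0.005, -1.0, 0.004]]
contact_force: [-0.0, -0.0, -0.2]
finger_gap: 0.0512
```

>>> step_arm --series '[{"dx": -0.002,"dy": -0.003,"dz": -0.008,"ax": 0,"ay": 0,"az": 0},{"dx": 0,"dy": 0,"dz": -0.004,"ax": 0,"ay": 0,"az": 0},{"dx": 0,"dy": 0,"dz": 0,"ax": 0,"ay": 0,"az": 0}]'

```text
time: 20.5
tcp_pos: [0.6469, 0.0509, 0.0583]
tcp_rot: [[0.009, 0.008, 1.0], [-1.0, 0.005, 0.009], [-0.005, -1.0, 0.008]]
contact_force: [0.3, 0.6, 0.8]
finger_gap: 0.0514
```

>>> step_arm --series '[{"dx": -0.001,"dy": 0.0005,"dz": -0.001,"ax": 0,"ay": 0.4,"az": 0},{"dx": 0,"dy": 0,"dz": 0,"ax": 0,"ay": 0,"az": 0},{"dx": 0,"dy": 0,"dz": 0,"ax": 0,"ay": 0,"az": 0},{"dx": 0,"dy": 0,"dz": 0,"ax": 0,"ay": 0,"az": 0},{"dx": 0,"dy": 0,"dz": 0,"ax": 0,"ay": 0,"az": 0},{"dx": 0,"dy": 0,"dz": 0,"ax": 0,"ay": 0,"az": 0}]' --fingers -1 --newtons 12

```text
time: 21.25
tcp_pos: [0.6461, 0.0515, 0.0578]
tcp_rot: [[0.009, 0.001, 1.0], [-1.0, 0.005, 0.009], [-0.005, -1.0, 0.001]]
contact_force: [-0.0, -0.1, -0.4]
finger_gap: 0.0238
```

>>> step_arm --series '[{"dx": 0,"dy": 0,"dz": 0.03,"ax": 0,"ay": 0,"az": 0},{"dx": 0,"dy": 0,"dz": 0.05,"ax": 0,"ay": 0,"az": 0},{"dx": 0,"dy": 0,"dz": 0.05,"ax": 0,"ay": 0,"az": 0},{"dx": -0.03,"dy": 0.035,"dz": 0,"ax": 0,"ay": 0,"az": 0},{"dx": -0.04,"dy": 0.045,"dz": 0,"ax": 0,"ay": 0,"az": 0},{"dx": -0.04,"dy": 0.045,"dz": 0,"ax": 0,"ay": 0,"az": 0},{"dx": -0.04,"dy": 0.045,"dz": 0,"ax": 0,"ay": 0,"az": 0},{"dx": -0.04,"dy": 0.045,"dz": 0,"ax": 0,"ay": 0,"az": 0}]'

```text
time: 22.25
tcp_pos: [0.453, 0.2673, 0.1914]
tcp_rot: [[-0.001, 0.003, 1.0], [-1.0, 0.006, -0.001], [-0.006, -1.0, 0.003]]
contact_force: [0.9, 0.5, -1.4]
finger_gap: 0.0238
```

>>> step_arm --series '[{"dx": -0.03,"dy": 0.035,"dz": 0,"ax": 0,"ay": 0,"az": 0},{"dx": 0,"dy": 0,"dz": 0,"ax": 0,"ay": 0,"az": 0},{"dx": 0,"dy": 0,"dz": 0,"ax": 0,"ay": 0,"az": 0}]'

```text
time: 22.62
tcp_pos: [0.4187, 0.3067, 0.1922]
tcp_rot: [[0.007, 0.003, 1.0], [-1.0, 0.007, 0.007], [-0.007, -1.0, 0.003]]
contact_force: [0.1, -0.9, -1.2]
finger_gap: 0.0232
```

>>> step_arm --series '[{"dx": -0.013,"dy": 0.017,"dz": 0,"ax": 0,"ay": 0,"az": 0},{"dx": 0,"dy": 0,"dz": -0.02,"ax": 0,"ay": 0,"az": 0},{"dx": 0,"dy": 0,"dz": 0,"ax": 0,"ay": 0,"az": 0}]'

```text
time: 23.0
tcp_pos: [0.4088, 0.3206, 0.1717]
tcp_rot: [[0.0, 0.004, 1.0], [-1.0, 0.006, -0.0], [-0.006, -1.0, 0.004]]
contact_force: [-0.8, 0.3, -0.5]
finger_gap: 0.0235
```

```bash
python3 - <<'E'
from h import *
snap("wrist","7");snap("side","7");snap("scene","7")
a=[cv2.imread(f"pics/{n}7.png") for n in("wrist","side")]
cv2.imwrite("pics/s7.png",np.hstack([cv2.resize(a[0][90:290,150:350],(400,400)),cv2.resize(a[1][220:384,160:330],(400,400))]))
E
```

```text
(no output)
```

View pics/s7.png

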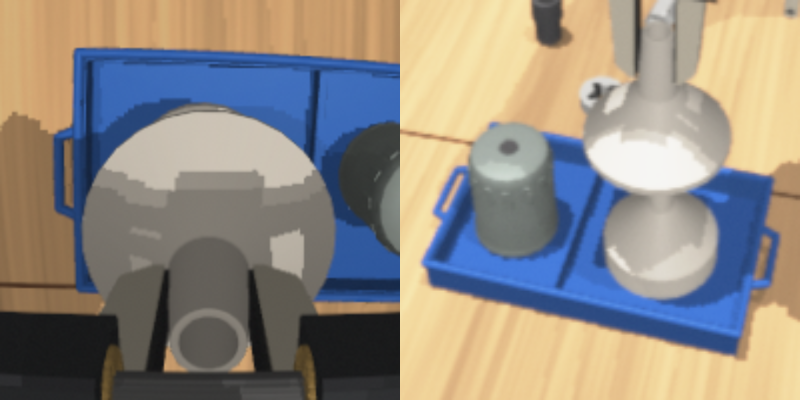

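>>> step_arm --series '[{"dx": -0.003,"dy": 0.003,"dz": 0,"ax": 0,"ay": 0,"az": 0},{"dx": 0,"dy": 0,"dz": -0.015,"ax": 0,"ay": 0,"az": 0},{"dx": 0,"dy": 0,"dz": -0.015,"ax": 0,"ay": 0,"az": 0},{"dx": 0,"dy": 0,"dz": 0,"ax": 0,"ay": 0,"az": 0}]'

```text
time: 23.65
tcp_pos: [0.4066, 0.3247, 0.1419]
tcp_rot: [[-0.001, 0.007, 1.0], [-1.0, 0.009, -0.001], [-0.009, -1.0, 0.007]]
contact_force: [0.6, -0.0, 0.2]
finger_gap: 0.0231
```

>>> step_arm --series '[{"dx": -0.0006,"dy": -0.0007,"dz": -0.01,"ax": -0.5,"ay": 0.4,"az": 0},{"dx": 0,"dy": 0,"dz": -0.012,"ax": 0,"ay": 0,"az": 0},{"dx": 0,"dy": 0,"dz": -0.01,"ax": 0,"ay": 0,"az": 0},{"dx": 0,"dy": 0,"dz": 0,"ax": 0,"ay": 0,"az": 0}]'

```text
time: 24.15
tcp_pos: [0.4058, 0.3239, 0.1071]
tcp_rot: [[-0.001, -0.001, 1.0], [-1.0, -0.001, -0.001], [0.001, -1.0, -0.001]]
contact_force: [0.4, -0.4, -0.3]
finger_gap: 0.0238
```

>>> step_arm --series '[{"dx": 0.0002,"dy": 0,"dz": -0.006,"ax": 0,"ay": 0,"az": 0},{"dx": 0,"dy": 0,"dz": -0.006,"ax": 0,"ay": 0,"az": 0},{"dx": 0,"dy": 0,"dz": 0,"ax": 0,"ay": 0,"az": 0}]'

```text
time: 24.52
tcp_pos: [0.4062, 0.3242, 0.0946]
tcp_rot: [[-0.001, -0.001, 1.0], [-1.0, -0.001, -0.001], [0.001, -1.0, -0.001]]
contact_force: [-0.2, -0.1, -0.6]
finger_gap: 0.0237
```

>>> step_arm --series '[{"dx": 0,"dy": 0,"dz": -0.006,"ax": 0,"ay": 0,"az": 0},{"dx": 0,"dy": 0,"dz": -0.005,"ax": 0,"ay": 0,"az": 0},{"dx": 0,"dy": 0,"dz": 0,"ax": 0,"ay": 0,"az": 0}]'

```text
time: 24.9
tcp_pos: [0.4063, 0.3242, 0.083]
tcp_rot: [[-0.001, -0.0, 1.0], [-1.0, -0.0, -0.001], [0.0, -1.0, -0.0]]
contact_force: [0.4, 0.3, -0.8]
finger_gap: 0.0233
```

Free so far; 13 mm to the expected seat.

>>> step_arm --series '[{"dx": 0,"dy": 0,"dz": -0.005,"ax": 0,"ay": 0,"az": 0},{"dx": 0,"dy": 0,"dz": -0.004,"ax": 0,"ay": 0,"az": 0},{"dx": 0,"dy": 0,"dz": 0,"ax": 0,"ay": 0,"az": 0}]'

```text
time: 25.28
tcp_pos: [0.4064, 0.3243, 0.0734]
tcp_rot: [[-0.001, -0.0, 1.0], [-1.0, -0.0, -0.001], [0.0, -1.0, -0.0]]
contact_force: [0.5, 0.5, -0.9]
finger_gap: 0.0236
```

>>> step_arm --series '[{"dx": 0,"dy": 0,"dz": -0.002,"ax": 0,"ay": 0,"az": 0},{"dx": 0,"dy": 0,"dz": 0,"ax": 0,"ay": 0,"az": 0}]'

```text
time: 25.52
tcp_pos: [0.4064, 0.3244, 0.0713]
tcp_rot: [[-0.001, -0.0, 1.0], [-1.0, -0.0, -0.001], [0.0, -1.0, -0.0]]
contact_force: [0.1, -1.0, -0.9]
finger_gap: 0.0235
```

>>> step_arm --series '[{"dx": 0,"dy": 0,"dz": -0.001,"ax": 0,"ay": 0,"az": 0},{"dx": 0,"dy": 0,"dz": -0.001,"ax": 0,"ay": 0,"az": 0}]'

```text
time: 25.78
tcp_pos: [0.4066, 0.3244, 0.0701]
tcp_rot: [[-0.001, 0.001, 1.0], [-1.0, -0.0, -0.001], [0.0, -1.0, 0.001]]
contact_force: [-2.8, -2.9, 17.5]
finger_gap: 0.0241
```

>>> step_arm --series '[{"dx": 0,"dy": 0,"dz": 0.0005,"ax": 0,"ay": 0,"az": 0},{"dx": 0,"dy": 0,"dz": 0,"ax": 0,"ay": 0,"az": 0},{"dx": 0,"dy": 0,"dz": 0,"ax": 0,"ay": 0,"az": 0},{"dx": 0,"dy": 0,"dz": 0,"ax": 0,"ay": 0,"az": 0},{"dx": 0,"dy": 0,"dz": 0.02,"ax": 0,"ay": 0,"az": 0},{"dx": 0,"dy": 0,"dz": 0.05,"ax": 0,"ay": 0,"az": 0},{"dx": 0,"dy": 0,"dz": 0.06,"ax": 0,"ay": 0,"az": 0},{"dx": 0,"dy": 0,"dz": 0.01,"ax": 0,"ay": 0,"az": 0}]' --fingers 0.2

```text
time: 26.78
tcp_pos: [0.4055, 0.3241, 0.2131]
tcp_rot: [[0.0, -0.002, 1.0], [-1.0, -0.002, 0.0], [0.002, -1.0, -0.002]]
contact_force: [0.2, 0.9, -0.3]
finger_gap: 0.0556
```

```bash
python3 - <<'E'
from h import *
snap("wrist","8");snap("side","8")
a=[cv2.imread(f"pics/{n}8.png") for n in("wrist","side")]
cv2.imwrite("pics/s8.png",np.hstack([cv2.resize(a[0][90:290,150:350],(400,400)),cv2.resize(a[1][220:384,160:330],(400,400))]))
E
```

```text
(no output)
```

View pics/s8.png

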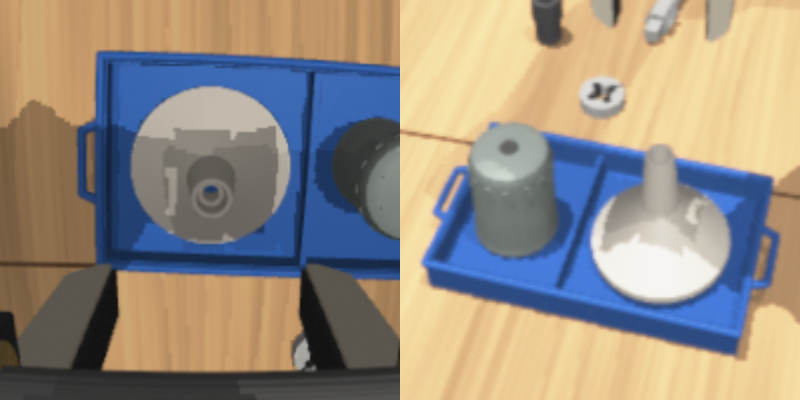

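>>> step_arm --series '[{"dx": 0.015,"dy": -0.05,"dz": 0,"ax": 0,"ay": 0,"az": 0},{"dx": 0.015,"dy": -0.05,"dz": 0,"ax": 0,"ay": 0,"az": -10},{"dx": 0.015,"dy": -0.05,"dz": 0,"ax": 0,"ay": 0,"az": -10},{"dx": 0.015,"dy": -0.05,"dz": 0,"ax": 0,"ay": 0,"az": -10},{"dx": 0.015,"dy": -0.05,"dz": 0,"ax": 0,"ay": 0,"az": -10},{"dx": 0.015,"dy": -0.05,"dz": 0,"ax": 0,"ay": 0,"az": -10},{"dx": 0.015,"dy": -0.05,"dz": 0,"ax": 0,"ay": 0,"az": -10},{"dx": 0.015,"dy": -0.05,"dz": 0,"ax": 0,"ay": 0,"az": -10}]' --fingers 0.7 --newtons 30

```text
time: 27.88
tcp_pos: [0.5205, -0.0879, 0.1972]
tcp_rot: [[-0.949, -0.021, 0.313], [-0.314, 0.009, -0.95], [0.017, -1.0, -0.015]]
contact_force: [0.2, 0.6, 0.2]
finger_gap: 0.0791
```

>>> step_arm --series '[{"dx": 0.01,"dy": -0.03,"dz": 0,"ax": 0,"ay": 0,"az": -10},{"dx": 0,"dy": 0,"dz": 0,"ax": 0,"ay": 0,"az": -10},{"dx": 0,"dy": 0,"dz": 0,"ax": 0,"ay": 0,"az": 0},{"dx": 0,"dy": 0,"dz": 0,"ax": 0,"ay": 0,"az": 0}]'

```text
time: 28.38
tcp_pos: [0.5274, -0.1241, 0.1896]
tcp_rot: [[-0.999, -0.028, -0.045], [0.044, 0.013, -0.999], [0.029, -1.0, -0.012]]
contact_force: [0.9, 0.4, -0.1]
finger_gap: 0.0794
```

```bash
python3 - <<'E'
from h import *
d,st=snap("wrist","9"); print(st["tcp_pos"],st["tcp_rot"].round(3),st["joints"].round(2),st["finger_gap"])
for n,X in [("S",[.543,-.126,.062]),("Sb",[.543,-.126,.0])]: print(n,proj(d,X,st))
E
```

```text
[ 0.52737413 -0.12405198  0.18964479] [[-0.999 -0.028 -0.045]
 [ 0.044  0.013 -0.999]
 [ 0.029 -1.    -0.012]] [ 0.21  0.43 -0.1   2.02  0.05  0.72 -1.54] 0.07939094444474168
S [257.04003726 167.59654603]
Sb [257.11294253 156.7306617 ]
```

View pics/wrist9.png

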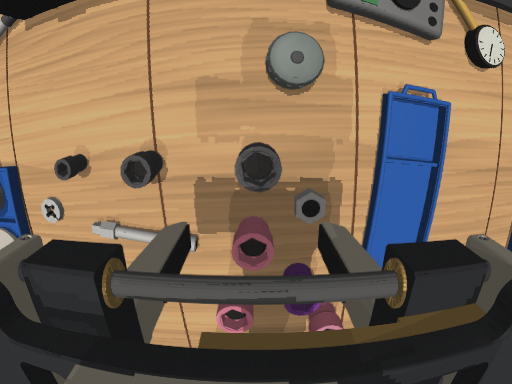

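>>> step_arm --series '[{"dx": 0.008,"dy": -0.001,"dz": 0,"ax": -0.75,"ay": -1.6,"az": 2.6},{"dx": 0.008,"dy": 0,"dz": -0.03,"ax": 0,"ay": 0,"az": 0},{"dx": 0,"dy": 0,"dz": -0.05,"ax": 0,"ay": 0,"az": 0},{"dx": 0,"dy": 0,"dz": 0,"ax": 0,"ay": 0,"az": 0}]'

```text
time: 28.92
tcp_pos: [0.5461, -0.1231, 0.1092]
tcp_rot: [[-1.0, 0.008, 0.018], [-0.018, -0.002, -1.0], [-0.008, -1.0, 0.002]]
contact_force: [-0.7, 0.7, 0.6]
finger_gap: 0.0791
```

>>> step_arm --series '[{"dx": -0.003,"dy": -0.003,"dz": -0.01,"ax": 0,"ay": 0.4,"az": 0},{"dx": 0,"dy": 0,"dz": -0.03,"ax": 0,"ay": 0,"az": 0},{"dx": 0,"dy": 0,"dz": -0.025,"ax": 0,"ay": 0,"az": 0},{"dx": 0,"dy": 0,"dz": 0,"ax": 0,"ay": 0,"az": 0}]'

```text
time: 29.42
tcp_pos: [0.5465, -0.1271, 0.0481]
tcp_rot: [[-1.0, 0.009, 0.022], [-0.022, -0.004, -1.0], [-0.009, -1.0, 0.004]]
contact_force: [-0.4, -0.3, 0.3]
finger_gap: 0.0793
```

>>> step_arm --series '[{"dx": -0.004,"dy": 0.001,"dz": -0.01,"ax": 0,"ay": 0.5,"az": 0},{"dx": 0,"dy": 0,"dz": -0.008,"ax": 0,"ay": 0,"az": 0},{"dx": 0,"dy": 0,"dz": 0,"ax": 0,"ay": 0,"az": 0}]'

```text
time: 29.8
tcp_pos: [0.5439, -0.1265, 0.0321]
tcp_rot: [[-1.0, 0.004, 0.022], [-0.022, -0.005, -1.0], [-0.004, -1.0, 0.005]]
contact_force: [0.3, 0.7, 0.2]
finger_gap: 0.0792
```

>>> step_arm --series '[{"dx": 0,"dy": 0,"dz": 0,"ax": 0,"ay": 0,"az": 0},{"dx": 0,"dy": 0,"dz": 0,"ax": 0,"ay": 0,"az": 0},{"dx": 0,"dy": 0,"dz": 0,"ax": 0,"ay": 0,"az": 0},{"dx": 0,"dy": 0,"dz": 0,"ax": 0,"ay": 0,"az": 0},{"dx": 0,"dy": 0,"dz": 0,"ax": 0,"ay": 0,"az": 0},{"dx": 0,"dy": 0,"dz": 0,"ax": 0,"ay": 0,"az": 0}]' --fingers -1 --newtons 35

```text
time: 30.55
tcp_pos: [0.5444, -0.1267, 0.0329]
tcp_rot: [[-1.0, 0.006, 0.022], [-0.022, -0.005, -1.0], [-0.005, -1.0, 0.005]]
contact_force: [-0.8, -0.7, -0.2]
finger_gap: 0.0473
```

```bash
python3 - <<'E'
import cv2
im=cv2.imread("pics/wrist9.png")[75:265,350:470]
cv2.imwrite("pics/w9z.png",cv2.resize(im,None,fx=3.1,fy=3.1,interpolation=cv2.INTER_CUBIC))
E
```

```text
(no output)
```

View pics/w9z.png

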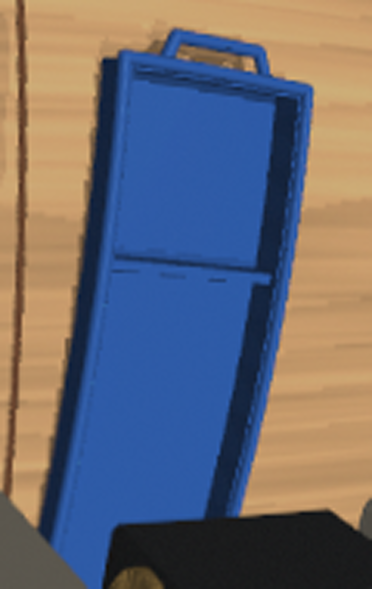

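>>> step_arm --series '[{"dx": 0,"dy": 0,"dz": 0.03,"ax": 0,"ay": 0,"az": 0},{"dx": 0,"dy": 0,"dz": 0.05,"ax": 0,"ay": 0,"az": 0},{"dx": 0,"dy": 0,"dz": 0.05,"ax": 0,"ay": 0,"az": 0},{"dx": 0,"dy": 0,"dz": 0,"ax": 0,"ay": 0,"az": 0}]'

```text
time: 31.05
tcp_pos: [0.5424, -0.1262, 0.1647]
tcp_rot: [[-1.0, 0.001, 0.023], [-0.023, -0.004, -1.0], [-0.001, -1.0, 0.004]]
contact_force: [-0.4, -0.7, -3.1]
finger_gap: 0.0473
```

```bash
python3 - <<'E'
from h import *
d=optics.get_image("wrist")
st=dict(tcp_pos=np.array([ 0.52737413,-0.12405198,0.18964479]),tcp_rot=np.array([[-0.999,-0.028,-0.045],[0.044,0.013,-0.999],[0.029,-1.0,-0.012]]))
for n,u,v,z in [("tl",388.7,91.8,.022),("tr",450.6,102.7,.022),("wl",387.1,159.5,.018),("wr",437.7,165.3,.018),("l1",381.6,171.8,.022),("l2",369.4,236.3,.022)]:
    print(n,cast(d,u,v,z,st).round(4))
st=dict(tcp_pos=np.array([.56367,.00627,.41722]),tcp_rot=np.array([[-1.0,.002,-.001],[.001,.003,-1],[-.002,-1,-.003]]))
for n,u,v,z in [("tl",397.75,129.25,.022),("tr",433.75,134.5,.022),("bl",377,247,.022)]:
    print(n,cast(d,u,v,z,st).round(4))
E
```

```text
tl [ 0.6214 -0.2833  0.022 ]
tr [ 0.6141 -0.3759  0.022 ]
wl [ 0.5392 -0.285   0.018 ]
wr [ 0.5311 -0.3628  0.018 ]
l1 [ 0.5249 -0.2766  0.022 ]
l2 [ 0.4396 -0.2676  0.022 ]
tl [ 0.6176 -0.2843  0.022 ]
tr [ 0.6129 -0.3765  0.022 ]
bl [ 0.359  -0.2655  0.022 ]
```

>>> step_arm --series '[{"dx": 0.008,"dy": -0.045,"dz": 0,"ax": 0,"ay": 0,"az": 0},{"dx": 0.008,"dy": -0.05,"dz": 0,"ax": 0,"ay": 0,"az": 0},{"dx": 0.008,"dy": -0.05,"dz": 0,"ax": 0,"ay": 0,"az": -1},{"dx": 0.008,"dy": -0.045,"dz": -0.02,"ax": 0,"ay": 0,"az": -1},{"dx": 0,"dy": 0,"dz": -0.03,"ax": 0,"ay": 0,"az": 0},{"dx": 0,"dy": 0,"dz": 0,"ax": 0,"ay": 0,"az": 0}]'

```text
time: 31.85
tcp_pos: [0.5678, -0.3188, 0.0998]
tcp_rot: [[-1.0, -0.017, -0.009], [0.009, 0.003, -1.0], [0.017, -1.0, -0.003]]
contact_force: [-0.6, -0.2, -2.9]
finger_gap: 0.0475
```

>>> step_arm --series '[{"dx": 0.007,"dy": -0.008,"dz": 0,"ax": 0,"ay": -1,"az": 0},{"dx": 0,"dy": 0,"dz": -0.015,"ax": 0,"ay": 0,"az": 0},{"dx": 0,"dy": 0,"dz": -0.01,"ax": 0,"ay": 0,"az": 0},{"dx": 0,"dy": 0,"dz": 0,"ax": 0,"ay": 0,"az": 0}]'

```text
time: 32.35
tcp_pos: [0.5758, -0.3257, 0.0739]
tcp_rot: [[-1.0, 0.002, -0.007], [0.007, 0.003, -1.0], [-0.002, -1.0, -0.003]]
contact_force: [-0.7, -0.7, -3.0]
finger_gap: 0.0476
```

```bash
python3 - <<'E'
from h import *
snap("wrist","10");snap("side","10");snap("scene","10")
a=[cv2.imread(f"pics/{n}10.png") for n in("wrist","side","scene")]
cv2.imwrite("pics/s10.png",np.hstack([cv2.resize(a[0][90:290,150:350],(380,380)),cv2.resize(a[1][60:200,200:360],(410,380))]))
E
```

```text
(no output)
```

View pics/s10.png

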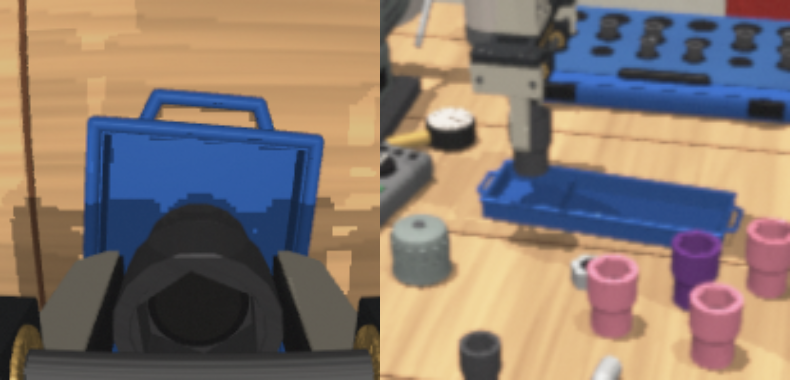

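>>> step_arm --series '[{"dx": -0.001,"dy": -0.001,"dz": -0.015,"ax": 0,"ay": 0,"az": 0},{"dx": 0,"dy": 0,"dz": -0.012,"ax": 0,"ay": 0,"az": 0},{"dx": 0,"dy": 0,"dz": -0.005,"ax": 0,"ay": 0,"az": 0},{"dx": 0,"dy": 0,"dz": 0,"ax": 0,"ay": 0,"az": 0}]'

```text
time: 33.0
tcp_pos: [0.5753, -0.3271, 0.0408]
tcp_rot: [[-1.0, 0.003, -0.007], [0.007, 0.002, -1.0], [-0.003, -1.0, -0.002]]
contact_force: [0.2, -0.6, -2.8]
finger_gap: 0.0474
```

>>> step_arm --series '[{"dx": 0,"dy": 0,"dz": -0.003,"ax": 0,"ay": 0,"az": 0},{"dx": 0,"dy": 0,"dz": -0.001,"ax": 0,"ay": 0,"az": 0}]'

```text
time: 33.25
tcp_pos: [0.5755, -0.3272, 0.0369]
tcp_rot: [[-1.0, 0.003, -0.007], [0.007, 0.002, -1.0], [-0.003, -1.0, -0.002]]
contact_force: [-2.3, 1.6, 4.1]
finger_gap: 0.0473
```

Contact; release.

>>> step_arm --series '[{"dx": 0,"dy": 0,"dz": 0,"ax": 0,"ay": 0,"az": 0},{"dx": 0,"dy": 0,"dz": 0,"ax": 0,"ay": 0,"az": 0},{"dx": 0,"dy": 0,"dz": 0,"ax": 0,"ay": 0,"az": 0},{"dx": 0,"dy": 0,"dz": 0.02,"ax": 0,"ay": 0,"az": 0},{"dx": 0,"dy": 0,"dz": 0.05,"ax": 0,"ay": 0,"az": 0},{"dx": 0,"dy": 0,"dz": 0.06,"ax": 0,"ay": 0,"az": 0},{"dx": 0,"dy": 0,"dz": 0.06,"ax": 0,"ay": 0,"az": 0},{"dx": 0,"dy": 0,"dz": 0.02,"ax": 0,"ay": 0,"az": 0}]' --fingers 0.7

```text
time: 34.25
tcp_pos: [0.5753, -0.327, 0.2593]
tcp_rot: [[-1.0, 0.007, -0.007], [0.007, 0.001, -1.0], [-0.007, -1.0, -0.001]]
contact_force: [-0.1, 0.4, -0.2]
finger_gap: 0.0792
```

>>> step_arm --series '[{"dx": -0.06,"dy": 0.01,"dz": 0.01,"ax": 0,"ay": 0,"az": 0},{"dx": -0.05,"dy": 0.01,"dz": 0.01,"ax": 0,"ay": 0,"az": 0},{"dx": 0,"dy": 0,"dz": 0,"ax": 0,"ay": 0,"az": 0},{"dx": 0,"dy": 0,"dz": 0,"ax": 0,"ay": 0,"az": 0}]'

```text
time: 34.75
tcp_pos: [0.4641, -0.3067, 0.2882]
tcp_rot: [[-1.0, 0.017, -0.007], [0.007, -0.005, -1.0], [-0.017, -1.0, 0.005]]
contact_force: [-0.1, 0.8, -0.0]
finger_gap: 0.0789
```

```bash
python3 - <<'E'
from h import *
d,st=snap("wrist","11"); print(st["tcp_pos"].tolist(),st["tcp_rot"].round(4).tolist(),st["joints"].round(2),st["finger_gap"])
ex=np.array([np.cos(.085),-np.sin(.085)])
c=np.array([.4855,-.3189]); ey=np.array([-ex[1],ex[0]])
for a,b in [(131,44),(131,-44),(-131,44),(-131,-44),(50,40),(50,-40)]:
  p=c+a/1e3*ex+b/1e3*ey; print(a,b,proj(d,[*p,.022],st).round(1))
cv2.imwrite("pics/w11z.png",cv2.resize(d["image"][70:270,170:350,::-1],None,fx=3,fy=3,interpolation=cv2.INTER_CUBIC))
E
```

```text
[0.4640731338253878, -0.306695662665538, 0.2882456000323466] [[-0.9998, 0.0172, -0.0066], [0.0065, -0.0052, -1.0], [-0.0173, -0.9998, 0.0051]] [ 0.58  0.32 -0.13  1.91  0.05  0.9  -1.15] 0.07891070855703944
131 44 [238.4  61. ]
131 -44 [299.   66.4]
-131 44 [226.5 232.9]
-131 -44 [282.1 236.8]
50 40 [236.7 115.8]
50 -40 [291.7 120.4]
```

View pics/w11z.png

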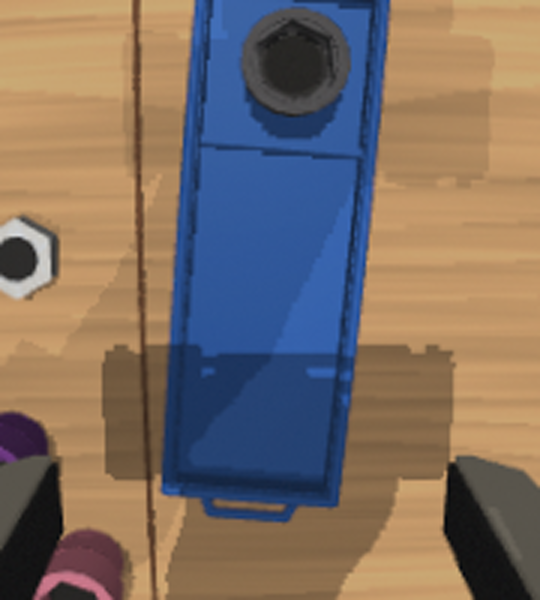

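>>> step_arm --series '[{"dx": 0.005,"dy": 0.045,"dz": -0.01,"ax": 0,"ay": 0,"az": 10},{"dx": 0.005,"dy": 0.045,"dz": -0.01,"ax": 0,"ay": 0,"az": 10},{"dx": 0,"dy": 0.045,"dz": 0,"ax": 0,"ay": 0,"az": 10},{"dx": 0,"dy": 0.045,"dz": 0,"ax": 0,"ay": 0,"az": 10},{"dx": 0,"dy": 0.045,"dz": 0,"ax": 0,"ay": 0,"az": 10},{"dx": -0.01,"dy": 0.045,"dz": 0,"ax": 0,"ay": 0,"az": 10},{"dx": -0.01,"dy": 0.03,"dz": -0.01,"ax": 0,"ay": 0,"az": 10},{"dx": -0.01,"dy": 0.01,"dz": -0.02,"ax": 0,"ay": 0,"az": 10}]' --fingers -0.2

```text
time: 35.8
tcp_pos: [0.453, 0.0152, 0.237]
tcp_rot: [[-0.133, 0.01, 0.991], [-0.991, 0.023, -0.133], [-0.024, -1.0, 0.007]]
contact_force: [0.3, -0.3, -0.0]
finger_gap: 0.0372
```

>>> step_arm --series '[{"dx": 0,"dy": 0,"dz": -0.03,"ax": 0,"ay": 0,"az": 0},{"dx": 0,"dy": 0,"dz": 0,"ax": 0,"ay": 0,"az": 0},{"dx": 0,"dy": 0,"dz": 0,"ax": 0,"ay": 0,"az": 0}]'

```text
time: 36.17
tcp_pos: [0.4546, 0.018, 0.2058]
tcp_rot: [[-0.127, 0.008, 0.992], [-0.992, 0.025, -0.127], [-0.026, -1.0, 0.005]]
contact_force: [-0.4, 0.2, 0.9]
finger_gap: 0.0371
```

```bash
python3 - <<'E'
from h import *
d,st=snap("wrist","12"); print(st["tcp_pos"].tolist(),st["tcp_rot"].round(4).tolist(),st["joints"].round(2),st["finger_gap"])
for n,X in [("A",[.4572,.1066,.011]),("B",[.4347,-.0434,.011])]: print(n,proj(d,X,st))
cv2.imwrite("pics/w12z.png",cv2.resize(d["image"][90:290,150:350,::-1],None,fx=3,fy=3,interpolation=cv2.INTER_CUBIC))
E
```

```text
[0.4545998360609014, 0.018002561916540063, 0.20584050149229088] [[-0.1267, 0.0081, 0.9919], [-0.9916, 0.0254, -0.1268], [-0.0262, -0.9996, 0.0049]] [ 0.29  0.34 -0.56  2.19  0.25  0.66 -0.57] 0.03711045847516244
A [245.15068625 105.10228368]
B [243.13309905 224.73663058]
```

View pics/w12z.png

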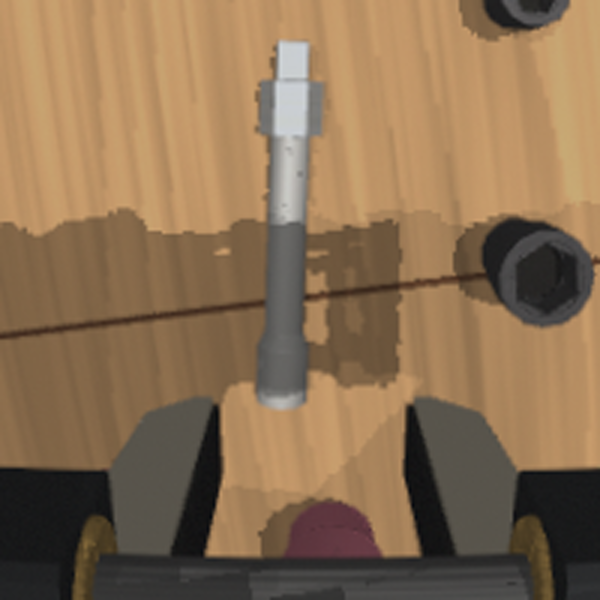

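```bash
python3 - <<'E'
from h import *
d=optics.get_image("wrist");st=env.read_state()
A=cast(d,247.3,103.7,.012,st);B=cast(d,243.7,225,.008,st);print(A,B,(A+B)/2,np.linalg.norm(A-B),np.degrees(np.arctan2(A[1]-B[1],A[0]-B[0])))
# shank axis points
for u,v in [(289,140),(285,335)]: print(cast(d,u/3+150-.3,v/3+90-.3,.015,st))
E
```

```text
[0.46008745 0.10753837 0.012     ] [ 0.43515649 -0.0453733   0.008     ] [0.44762197 0.03108253 0.01      ] 0.15498236394760304 80.73988548922298
[0.45353959 0.06836234 0.015     ]
[ 0.44123718 -0.01175306  0.015     ]
```

>>> step_arm --series '[{"dx": -0.007,"dy": 0.013,"dz": -0.02,"ax": -1.45,"ay": 0.5,"az": -1.7},{"dx": 0,"dy": 0,"dz": -0.05,"ax": 0,"ay": 0,"az": 0},{"dx": 0,"dy": 0,"dz": -0.04,"ax": 0,"ay": 0,"az": 0},{"dx": 0,"dy": 0,"dz": 0,"ax": 0,"ay": 0,"az": 0}]'

```text
time: 36.78
tcp_pos: [0.4518, 0.0303, 0.0975]
tcp_rot: [[-0.162, 0.01, 0.987], [-0.987, -0.001, -0.162], [-0.001, -1.0, 0.01]]
contact_force: [-0.0, -0.2, -0.4]
finger_gap: 0.0373
```

>>> step_arm --series '[{"dx": -0.004,"dy": 0.001,"dz": -0.01,"ax": 0,"ay": 0.6,"az": 0},{"dx": 0,"dy": 0,"dz": -0.03,"ax": 0,"ay": 0,"az": 0},{"dx": 0,"dy": 0,"dz": -0.02,"ax": 0,"ay": 0,"az": 0},{"dx": 0,"dy": 0,"dz": 0,"ax": 0,"ay": 0,"az": 0}]'

```text
time: 37.28
tcp_pos: [0.4518, 0.0309, 0.0408]
tcp_rot: [[-0.166, 0.008, 0.986], [-0.986, -0.001, -0.166], [-0.001, -1.0, 0.008]]
contact_force: [0.1, 0.6, 0.3]
finger_gap: 0.0369
```

>>> step_arm --series '[{"dx": -0.005,"dy": 0,"dz": -0.01,"ax": 0,"ay": 0.5,"az": 0.5},{"dx": -0.001,"dy": 0,"dz": -0.014,"ax": 0,"ay": 0,"az": 0},{"dx": 0,"dy": 0,"dz": -0.005,"ax": 0,"ay": 0,"az": 0},{"dx": 0,"dy": 0,"dz": 0,"ax": 0,"ay": 0,"az": 0}]'

```text
time: 37.78
tcp_pos: [0.4473, 0.0306, 0.0137]
tcp_rot: [[-0.158, 0.003, 0.987], [-0.987, 0.0, -0.158], [-0.001, -1.0, 0.003]]
contact_force: [-0.2, 0.5, 0.3]
finger_gap: 0.0373
```

>>> step_arm --series '[{"dx": 0,"dy": 0,"dz": -0.006,"ax": 0,"ay": 0,"az": 0},{"dx": 0,"dy": 0,"dz": -0.004,"ax": 0,"ay": 0,"az": 0},{"dx": 0,"dy": 0,"dz": 0,"ax": 0,"ay": 0,"az": 0}]'

```text
time: 38.15
tcp_pos: [0.4479, 0.0306, 0.004]
tcp_rot: [[-0.158, 0.005, 0.987], [-0.987, 0.001, -0.158], [-0.001, -1.0, 0.005]]
contact_force: [-0.3, 0.8, 0.1]
finger_gap: 0.0373
```

>>> step_arm --series '[{"dx": 0,"dy": 0,"dz": -0.0015,"ax": 0,"ay": 0,"az": 0},{"dx": 0,"dy": 0,"dz": 0,"ax": 0,"ay": 0,"az": 0},{"dx": 0,"dy": 0,"dz": 0,"ax": 0,"ay": 0,"az": 0},{"dx": 0,"dy": 0,"dz": 0,"ax": 0,"ay": 0,"az": 0},{"dx": 0,"dy": 0,"dz": 0,"ax": 0,"ay": 0,"az": 0}]' --fingers -1 --newtons 40

```text
time: 38.78
tcp_pos: [0.4478, 0.0305, 0.0029]
tcp_rot: [[-0.158, 0.005, 0.987], [-0.987, 0.001, -0.158], [-0.002, -1.0, 0.005]]
contact_force: [-0.4, -0.1, -1.5]
finger_gap: 0.0148
```

>>> step_arm --series '[{"dx": 0,"dy": 0,"dz": 0.01,"ax": 0,"ay": 0,"az": 0},{"dx": 0,"dy": 0,"dz": 0.03,"ax": 0,"ay": 0,"az": 0},{"dx": 0,"dy": 0,"dz": 0.05,"ax": 0,"ay": 0,"az": 0},{"dx": 0,"dy": 0,"dz": 0.04,"ax": 0,"ay": 0,"az": 0},{"dx": 0,"dy": 0,"dz": 0,"ax": 0,"ay": 0,"az": 0}]'

```text
time: 39.4
tcp_pos: [0.4466, 0.0305, 0.1357]
tcp_rot: [[-0.157, 0.002, 0.988], [-0.988, -0.0, -0.157], [0.0, -1.0, 0.002]]
contact_force: [0.4, -0.5, -2.6]
finger_gap: 0.0153
```

```bash
python3 - <<'E'
from h import *
d,st=snap("wrist","13");snap("side","13")
a=[cv2.imread(f"pics/{n}13.png") for n in("wrist","side")]
cv2.imwrite("pics/s13.png",np.hstack([cv2.resize(a[0][90:290,150:350],(400,400)),cv2.resize(a[1][100:270,200:370],(400,400))]))
E
```

```text
(no output)
```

View pics/s13.png

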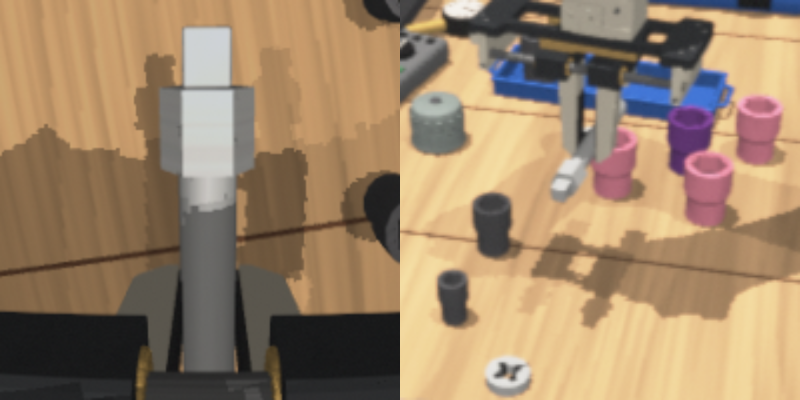

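```bash
python3 - <<'E'
from h import *
d=optics.get_image("wrist");st=env.read_state()
a=np.radians(81)
for off in (.0,.02): 
  X=[.4470+.0765*np.cos(a),.031+.0765*np.sin(a),.144+off]; print(proj(d,X,st))
E
```

```text
[255.51400648 105.38124804]
[255.57856641 104.35156459]
```

>>> step_arm --series '[{"dx": 0.005,"dy": -0.04,"dz": 0.01,"ax": 0,"ay": 0,"az": -10},{"dx": 0.005,"dy": -0.045,"dz": 0,"ax": 0,"ay": 0,"az": -10},{"dx": 0,"dy": -0.045,"dz": 0,"ax": 0,"ay": 0,"az": -10},{"dx": 0,"dy": -0.045,"dz": 0,"ax": 0,"ay": 0,"az": -10},{"dx": 0,"dy": -0.045,"dz": 0,"ax": 0,"ay": 0,"az": -10},{"dx": 0,"dy": -0.045,"dz": 0,"ax": 0,"ay": 0,"az": -10},{"dx": 0,"dy": -0.04,"dz": 0,"ax": 0,"ay": 0,"az": -10},{"dx": 0,"dy": -0.02,"dz": 0,"ax": 0,"ay": 0,"az": -9}]'

```text
time: 40.55
tcp_pos: [0.4497, -0.3005, 0.1296]
tcp_rot: [[-1.0, -0.015, 0.001], [-0.002, 0.015, -1.0], [0.014, -1.0, -0.015]]
contact_force: [-0.2, -0.1, -2.8]
finger_gap: 0.0151
```

>>> step_arm --series '[{"dx": 0,"dy": 0,"dz": 0,"ax": 0,"ay": 0,"az": 0},{"dx": 0,"dy": 0,"dz": 0,"ax": 0,"ay": 0,"az": 0}]'

```text
time: 40.8
tcp_pos: [0.4484, -0.3, 0.1265]
tcp_rot: [[-1.0, -0.02, 0.004], [-0.005, 0.016, -1.0], [0.02, -1.0, -0.016]]
contact_force: [0.5, 0.4, -3.1]
finger_gap: 0.0149
```

>>> step_arm --series '[{"dx": -0.004,"dy": -0.015,"dz": 0,"ax": -0.9,"ay": -1.1,"az": -5.4},{"dx": 0,"dy": 0,"dz": -0.03,"ax": 0,"ay": 0,"az": 0},{"dx": 0,"dy": 0,"dz": -0.01,"ax": 0,"ay": 0,"az": 0},{"dx": 0,"dy": 0,"dz": 0,"ax": 0,"ay": 0,"az": 0}]'

```text
time: 41.3
tcp_pos: [0.4452, -0.3099, 0.0845]
tcp_rot: [[-0.997, -0.001, -0.077], [0.077, 0.003, -0.997], [0.001, -1.0, -0.003]]
contact_force: [0.2, 1.1, -1.7]
finger_gap: 0.0152
```

```bash
python3 - <<'E'
from h import *
d,st=snap("wrist","14");snap("side","14");snap("scene","14")
a=[cv2.imread(f"pics/{n}14.png") for n in("wrist","side","scene")]
cv2.imwrite("pics/s14.png",np.hstack([cv2.resize(a[0][60:260,150:350],(400,400)),cv2.resize(a[2][90:220,90:220],(400,400))]))
cv2.imwrite("pics/s14b.png",cv2.resize(a[1][90:190,210:370],(800,500)))
E
```

```text
(no output)
```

View pics/s14.png

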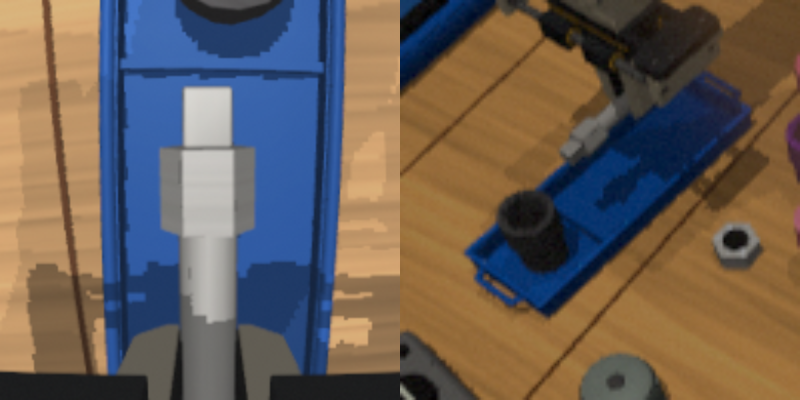

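View pics/s14b.png

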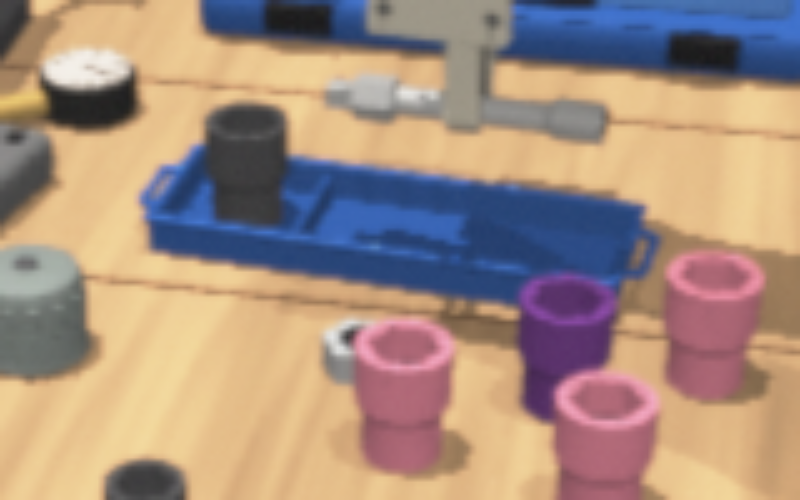

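>>> step_arm --series '[{"dx": -0.001,"dy": -0.005,"dz": -0.01,"ax": 0,"ay": 0,"az": -0.8},{"dx": 0,"dy": 0,"dz": -0.025,"ax": 0,"ay": 0,"az": 0},{"dx": 0,"dy": 0,"dz": 0,"ax": 0,"ay": 0,"az": 0}]'

```text
time: 41.82
tcp_pos: [0.4453, -0.3174, 0.0507]
tcp_rot: [[-0.996, 0.003, -0.094], [0.094, -0.0, -0.996], [-0.003, -1.0, -0.0]]
contact_force: [-0.7, 0.5, -1.1]
finger_gap: 0.0147
```

>>> step_arm --series '[{"dx": -0.002,"dy": 0.002,"dz": -0.01,"ax": 0,"ay": 0.1,"az": 0},{"dx": 0,"dy": 0,"dz": -0.015,"ax": 0,"ay": 0,"az": 0},{"dx": 0,"dy": 0,"dz": 0,"ax": 0,"ay": 0,"az": 0}]'

```text
time: 42.2
tcp_pos: [0.4436, -0.316, 0.0252]
tcp_rot: [[-0.995, 0.003, -0.095], [0.095, -0.001, -0.995], [-0.003, -1.0, 0.001]]
contact_force: [0.9, 0.5, -1.6]
finger_gap: 0.0146
```

```bash
python3 - <<'E'
from h import *
d,st=snap("wrist","15");snap("side","15")
a=[cv2.imread(f"pics/{n}15.png") for n in("wrist","side")]
cv2.imwrite("pics/s15.png",np.hstack([cv2.resize(a[0][60:260,150:350],(400,400)),cv2.resize(a[1][90:190,230:350],(400,400))]))
E
```

```text
(no output)
```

View pics/s15.png

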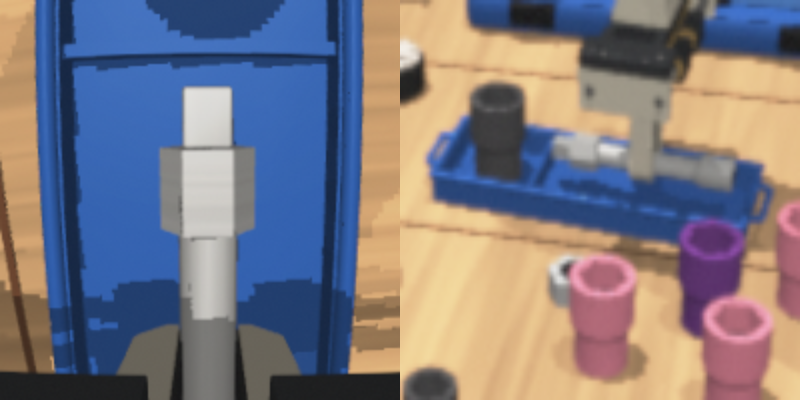

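>>> step_arm --series '[{"dx": -0.001,"dy": 0,"dz": -0.008,"ax": 0,"ay": 0.1,"az": 0},{"dx": 0,"dy": 0,"dz": -0.007,"ax": 0,"ay": 0,"az": 0},{"dx": 0,"dy": 0,"dz": 0,"ax": 0,"ay": 0,"az": 0}]'

```text
time: 42.68
tcp_pos: [0.4434, -0.3164, 0.0106]
tcp_rot: [[-0.995, 0.003, -0.095], [0.095, -0.002, -0.995], [-0.003, -1.0, 0.002]]
contact_force: [-0.7, 0.7, -1.9]
finger_gap: 0.0149
```

>>> step_arm --series '[{"dx": 0,"dy": 0,"dz": -0.002,"ax": 0,"ay": 0,"az": 0},{"dx": 0,"dy": 0,"dz": -0.001,"ax": 0,"ay": 0,"az": 0}]'

```text
time: 42.92
tcp_pos: [0.4434, -0.3165, 0.0075]
tcp_rot: [[-0.995, 0.003, -0.095], [0.095, -0.002, -0.995], [-0.003, -1.0, 0.002]]
contact_force: [0.3, 0.9, -3.0]
finger_gap: 0.0148
```

>>> step_arm --series '[{"dx": 0,"dy": 0,"dz": -0.001,"ax": 0,"ay": 0,"az": 0}]'

```text
time: 43.05
tcp_pos: [0.4435, -0.3165, 0.0067]
tcp_rot: [[-0.995, 0.003, -0.095], [0.095, -0.002, -0.995], [-0.003, -1.0, 0.002]]
contact_force: [-1.8, 2.1, 12.6]
finger_gap: 0.0147
```

>>> step_arm --series '[{"dx": 0,"dy": 0,"dz": 0,"ax": 0,"ay": 0,"az": 0},{"dx": 0,"dy": 0,"dz": 0,"ax": 0,"ay": 0,"az": 0},{"dx": 0,"dy": 0,"dz": 0,"ax": 0,"ay": 0,"az": 0},{"dx": 0,"dy": 0,"dz": 0.01,"ax": 0,"ay": 0,"az": 0},{"dx": 0,"dy": 0,"dz": 0.03,"ax": 0,"ay": 0,"az": 0},{"dx": 0,"dy": 0,"dz": 0.06,"ax": 0,"ay": 0,"az": 0},{"dx": 0,"dy": 0,"dz": 0.06,"ax": 0,"ay": 0,"az": 0},{"dx": 0,"dy": 0,"dz": 0.06,"ax": 0,"ay": 0,"az": 0}]' --fingers -0.42

```text
time: 44.05
tcp_pos: [0.4413, -0.3149, 0.2319]
tcp_rot: [[-0.996, -0.002, -0.094], [0.094, 0.001, -0.996], [0.002, -1.0, -0.001]]
contact_force: [0.8, -0.8, -0.4]
finger_gap: 0.0271
```

>>> step_arm --series '[{"dx": 0.03,"dy": 0.05,"dz": 0.04,"ax": 0,"ay": 0,"az": 0},{"dx": 0.03,"dy": 0.05,"dz": 0.04,"ax": 0,"ay": 0,"az": 0},{"dx": 0.03,"dy": 0.05,"dz": 0.03,"ax": 0,"ay": 0,"az": 0},{"dx": 0.02,"dy": 0.05,"dz": 0.03,"ax": 0,"ay": 0,"az": 0},{"dx": 0.01,"dy": 0.04,"dz": 0,"ax": 0,"ay": 0,"az": 0},{"dx": 0,"dy": 0,"dz": 0,"ax": 0,"ay": 0,"az": 0}]'

```text
time: 44.8
tcp_pos: [0.5522, -0.0852, 0.3735]
tcp_rot: [[-0.995, 0.011, -0.098], [0.098, -0.004, -0.995], [-0.011, -1.0, 0.003]]
contact_force: [0.1, -0.7, 0.1]
finger_gap: 0.0273
```

```bash
python3 - <<'E'
from h import *
for n in("wrist","side","scene"): snap(n,"16")
E
```

```text
(no output)
```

View pics/wrist16.png

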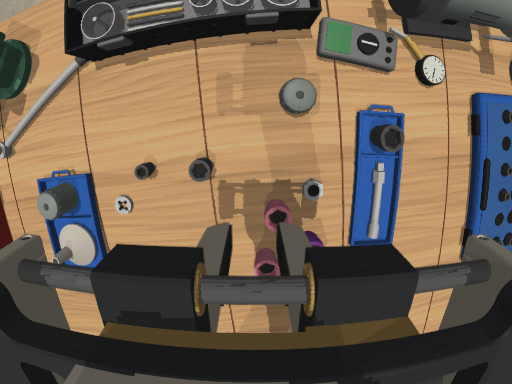

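View pics/side16.png

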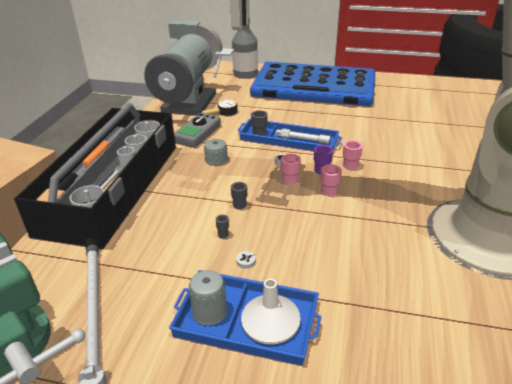

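View pics/scene16.png

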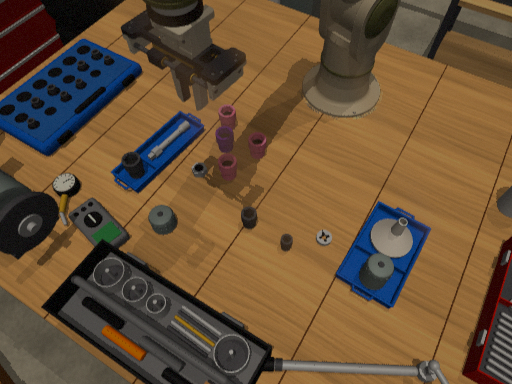

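```bash
python3 - <<'E'
from h import *
for n in("side","scene"):
  d=optics.get_image(n)
  print(n,[proj(d,[.407,.324,z]).round(1) for z in (.102,.112,.012)])
  K=cv2.imread(f"pics/{n}16.png"); u,v=map(int,proj(d,[.407,.324,.06])); cv2.imwrite(f"pics/n{n}.png",cv2.resize(K[v-45:v+45,u-45:u+45],(390,390),interpolation=cv2.INTER_CUBIC)); print(u-45,v-45)
cv2.imwrite("pics/nn.png",np.hstack([cv2.imread("pics/nside.png"),cv2.imread("pics/nscene.png")]))
E
```

```text
side [array([270.1, 282. ]), array([270.1, 277.6]), array([269.9, 318.8])]
224 254
scene [array([402.8, 222. ]), array([404.2, 219.9]), array([391.4, 239.3])]
352 185
```

View pics/nn.png

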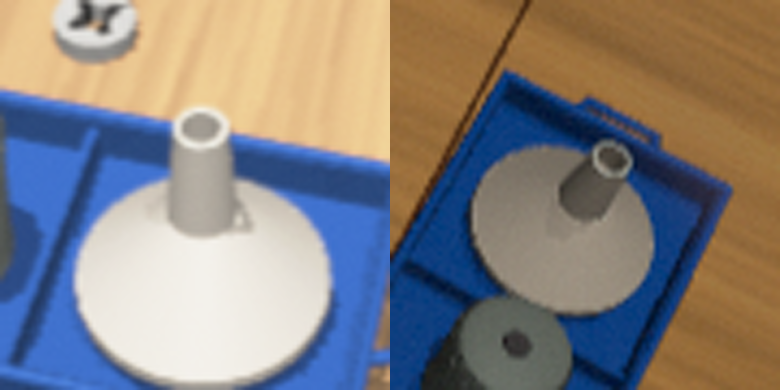

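```bash
python3 -c "
from rig import ticket,env
s=env.read_state();print(s['time'],s['finger_gap'],abs(s['joint_velocities']).max());print(ticket.sign_off())"
```

```text
45.05 0.026931368260277568 0.005688090738930656
the job is handed in; nothing more can be done
None
```

Both kits are made up and handed in at 45 s of the 134 s allowed. The order was tall filter, small funnel, large funnel nested over it, large socket, then extension bar.

- **Oil tray:** the last pictures show the tall filter upright in the narrower bay and the two funnels nested mouth-down in the square bay. In the side view the large funnel's spout top is within about 1.5 pixels of where a seated funnel should show, roughly 3 mm. That side-view error is larger than I would need to prove the exact seating height, but at contact the gripper was within 0.3 mm of the seated height.
- **Nesting force:** contact as the large funnel seated peaked at 17.5 N. That is well under the 40 N jam limit but above the 5 N that would have been enough. I released it straight after.
- **Wheel tray:** the large socket stands upright in the short bay and the bar lies in the long bay. Before the last lowering the bar's drive end was roughly 8 mm from the cross wall.
- **Left alone:** the short filter and the two smaller sockets look untouched. The gripper is open and well clear of everything.

The trays measured up to about 4% larger in the wrist camera than their stated sizes, and a later look shifted the wheel tray by about 2 mm. I placed to bay centres and all parts went in with room to spare. No other check failed or disagreed.

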